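# Put the roof-cricket kit back in its holders

### The arm

A 6-joint arm with a two-finger parallel gripper is mounted at the origin on the work surface. World frame = base frame: x ahead of the robot, y to its left, z up, the work surface at z = 0. Lengths are in m, angles in rad, forces in N, time in s.
With the tool pointing down it reaches from about 0.225 to 0.875 m from the base axis. Payload 3.4 kg.
Tool frame: the origin (TCP) lies on the mounting face of the last link; the fingertips stand 173 mm ahead of it and the grasp point (between the pads) lies 155 mm ahead of it; x points along the fingers, y is the direction in which the jaws open and shut, and the axes are right-handed (so a half turn about x gives the same grasp; the last joint's range is limited). The gripper opens to 85 mm and grips with 20 to 120 N. Pads are 22 mm wide; open, the fingers measure 114 mm over their backs; the gripper's body (76 mm by 85 mm) begins 54 mm behind the grasp point. The pads swing forward as they close: fully open they stand 13 mm farther back than shut.
Start: joints at [1.105, 0.276, 1.505, -0, 1.361, -0.121], TCP at [0.194, 0.541, 0.405] pointing down, gripper open.
Joint ranges: [-2.89, 2.89], [-0.75, 2.08], [0.22, 2.7], [-1.18, 4.32], [0.11, 2.71], [-2.7, 2.7]. Speed limits (rad/s): [2.57, 2.57, 3.14, 3.14, 3.14, 3.14].

### API

Orientations are given as a unit quaternion [w, x, y, z].
In Python, from rig import manip gives the robot as it stands.
- The arm moves only by the tool arm_command, never from a script. Its argument "targets" is a list of rows, each an object with "dp": the shift along the tool's x, y, z in m, a list of three; "turn": the turn, a rotation vector about the tool's x, y, z in degrees, a list of three; "grip": the opening, from -1 (shut) to 1 (fully open). In form: [{"dp": [tx, ty, tz], "turn": [wx, wy, wz], "grip": grip}, ...]. A call has 1 to 8 rows; each row shifts and turns the commanded pose from where the row before left it, along the tool's axes as they then stand; what a row does not reach is not made up. A row lasts 1/10 s, in which the tool goes at most 50 mm and 8.59 degrees, less where a joint would pass 70% of its speed; a pose out of reach is approached as far as the arm can. A call with a gripper value outside its range is refused whole. The fingers move at their own pace and stop on an object; "grip_force" is the grip in N (left out, the last holds). Time passes only in rows, so rows that do not move let the fingers close. It gives the time, the measured TCP pose, the force and the opening at its end, in the units of the state.
- manip.get_state(): the state, without advancing time (a new reading comes with each control period).
- manip.get_image(name): name is "scene" or "top" or "wrist"; returns the picture (480x640x3 uint8, red, green, blue); there is no depth.
- manip.calibration(name): a dict with "fx", "fy", "cx", "cy" (pixels), "k1" (the pictures are not rectified: a ray, as slopes to the right and down, at radius r is drawn at 1 + k1 r^2 times it, then the intrinsics apply), "R" (3x3) and "t" (3): a world point X has camera coordinates R X + t. Camera axes: x right, y down, z forward; pixel columns grow to the right and rows downward; lengths in m; the calibration is good to about 2 mm. A picture is of the moment at which its call begins: read the wrist's pose just before it. calibration takes no time and is no camera call; for the wrist camera it gives the pose at the moment of the call.
- manip.sign_off(): hands the job in, once; it reports no verdict.
The state is a dict: "clock": time; "qpos": joint angles; "qd": joint speeds; "effort": joint torques, N m; "position": TCP position; "ee_rot": TCP orientation; "contact_force": force on the tool from outside, world axes, zero at the start; "moment": the same for the moment, N m; "width": finger opening in m.
Only numpy, scipy, OpenCV 4.12 (cv2) and the standard library are available. Lean on these libraries where they do the work, as an engineer would, in place of code of your own. Each camera call takes 0.05 s, during which the arm holds its last target.

### The job

After the game, put the four loose pieces of roof-cricket kit back into the wooden holders that fit them: the larger red ball on the larger ball cup, the smaller red ball on the smaller ball cup, the bottle standing in the wide bottle ring, and the loose bail into the empty pair of notches of the bail rack, lying level beside the bail that is already there. Do not knock the bottle over or shift the racked bail, and leave everything at rest and let go.

Things in the scene. Friction and masses are not known exactly. Their poses are not given: they have to be found in the camera images.
- big_ball_center (a point): centre of the larger scuffed red ball, 64 mm in diameter, with a pale seam; loose on the table, centre 32 mm up. It can roll if pushed.
- small_ball_center (a point): centre of the smaller scuffed red ball, 46 mm in diameter, with a pale seam; loose on the table, centre 23 mm up. It can roll if pushed.
- bail_center (a point): centre of the loose wooden bail lying on the table, 110 mm long along its x axis: a squared barrel 54 mm long and 20 by 20 mm in section (centre 10 mm up), with a 12 by 12 mm spigot, 28 mm long, at each end. x along the bail, z up; both ends are alike.
- bottle_center (a point): centre (half-way up) of the aluminium bottle, standing upright, 175 mm tall: body 60 mm in diameter up to 105 mm above its foot, a shoulder to 129 mm, then a black twist cap 38 mm in diameter from 130 to 175 mm above the foot. Grip and carry it by the cap, from above; the cap is tight. z is the bottle's axis, up.
- big_cup_seat (a point): where the centre of the larger ball comes to rest on the larger ball cup: on the cup's axis, 48 mm above the table. The cup is a fixed upright wooden tube, outside diameter 58 mm, bore 46 mm, rim 26 mm above the table, on a flange 80 mm across and 5 mm thick; the ball sits on the rim, its underside 10 mm down the bore. z up.
- small_cup_seat (a point): where the centre of the smaller ball comes to rest on the smaller ball cup: on the cup's axis, 44 mm above the table. The cup is a fixed upright wooden tube, outside diameter 40 mm, bore 28 mm, rim 26 mm above the table, on a flange 62 mm across and 5 mm thick. z up.
- bottle_ring_seat (a point): where the centre (half-way up) of the bottle comes to rest in the bottle ring: on the ring's axis, 93.5 mm above the table. The ring is a fixed wide wooden cup, outside diameter 90 mm, bore 80 mm, rim 30 mm and floor 6 mm above the table. z up.
- rack_free (a point): centre of the loose bail once racked: amid the empty notches, 40 mm above the table; x along the bail, z up. Fixed wooden rack, base 110 x 116 x 8 mm, two combs 14 mm thick centred 45 mm either way along x; notches 28 mm wide, floor 34 mm up, cheeks to 48 mm. Spigots lie in the notches, the barrel hangs between the combs. Rack centre is at y = -32 mm, the taken notches at y = -64 mm from here.
- racked_bail_center (a point): centre of the bail that already lies in the rack's other pair of notches, the same shape as the loose bail; x along it. To be left where it is.
There are look-alikes about, which are no part of the job. Leave any blue look-alike of the part that bears small_ball_center alone.

How it is judged:
At the end, for the whole second after the job is handed in: Ball centres within 8 mm of their own cup seats; bottle on the ring floor, within 13 mm of its axis and 6 mm in height, upright to 0.08 rad; both bails in their own notches (12 mm along, 10 mm across, 6 mm in height, 0.2 rad); all at rest (distance between big_ball_center and big_cup_seat below 0.008 m and distance between small_ball_center and small_cup_seat below 0.008 m and horizontal distance between bottle_center and bottle_ring_seat below 0.013 m and z of bottle_center in the frame of bottle_ring_seat between -0.006 and 0.006 m and angle between bottle_center's own z axis and vertical below 0.08 rad and x of bail_center in the frame of rack_free between -0.012 and 0.012 m and y of bail_center in the frame of rack_free between -0.01 and 0.01 m and z of bail_center in the frame of rack_free between -0.006 and 0.006 m and angle between the x axis of each of bail_center, racked_bail_center and the x axis of rack_free, either way round below 0.2 rad and x of racked_bail_center in the frame of rack_free between -0.012 and 0.012 m and y of racked_bail_center in the frame of rack_free between -0.074 and -0.054 m and z of racked_bail_center in the frame of rack_free between -0.006 and 0.006 m and linear speed of each of big_ball, small_ball, bail, bottle, racked_bail below 0.03 m/s); the robot touches nothing.
It fails at once if the bottle is knocked over or tipped beyond 0.6 rad (angle between bottle_center's own z axis and vertical above 0.6 rad).
It fails at once if the racked bail is shifted by more than 20 mm (distance of racked_bail_center from where it was at the start of the episode above 0.02 m).
It also fails if it takes over 128 s, if anything falls off the work surface, if the arm or the gripper's body presses on something with over 40 N, if the wrist force passes 120 N, or if a joint passes its speed limit or range.

## Working session

There is one attempt and no reset: what is moved stays moved. The work goes in short steps, Python scripts to look and compute and a tool call to move; the robot and the scene stay as the last step left them, time stands still between calls to the robot, and variables do not carry over. Pictures are saved under pics/ and viewed, and the job is handed in when it is done.

Besides the shell and the picture viewer there is one more tool, called after ">>>" by a JSON object that holds its "name" and its "arguments", one argument or row to a line. arm_command: Moves the arm, as the interface text tells. Its arguments: {"type":"object","properties":{"targets":{"type":"array"},"grip_force":{"type":"number"}},"required":["targets"]}

```bash
ls; mkdir -p pics
python3 - <<'E'
from rig import manip
import cv2, numpy as np
s=manip.get_state()
print(s)
for n in ["scene","top","wrist"]:
    c=manip.calibration(n)
    im=manip.get_image(n)
    cv2.imwrite(f"pics/{n}0.png",im[:,:,::-1])
    print(n,c)
E
```

```text
pics
{'clock': 0.0, 'qpos': array([ 1.10502741e+00,  2.76597562e-01,  1.50615483e+00, -5.63362477e-06,
        1.36070124e+00, -1.21006197e-01]), 'qd': array([ 7.79133117e-04, -8.58016739e-04, -2.14410427e-03, -2.09163671e-04,
        9.36676585e-04, -4.48280213e-05]), 'effort': array([ 1.48308172e-03, -4.16763783e+01, -2.45809042e+01, -1.49236178e-05,
        1.08019420e-02,  1.28009253e-05]), 'position': array([0.19424469, 0.54096334, 0.40382931]), 'ee_rot': array([ 0.69643817,  0.12065838,  0.696815  , -0.12191919]), 'contact_force': array([-0.005702  ,  0.14948356, -0.18535009]), 'moment': array([0.01088923, 0.00596885, 0.00250689]), 'width': 0.0857741515525027}
scene {'fx': 441.4289567741706, 'fy': 441.4289567741706, 'cx': 318.1839976975978, 'cy': 240.1320745205399, 'k1': 0.037331434489054384, 'R': array([[-0.66079878,  0.75046944,  0.01185728],
       [ 0.6433839 ,  0.57450268, -0.50596821],
       [-0.38652572, -0.32671439, -0.86247062]]), 't': array([ 0.37952676, -0.29909386,  1.21266198])}
top {'fx': 461.556190760576, 'fy': 461.556190760576, 'cx': 315.22767939132154, 'cy': 246.03770991023075, 'k1': -0.10711063135550891, 'R': array([[ 0.00936257, -0.99985589,  0.01416128],
       [-0.99698034, -0.01042553, -0.07695132],
       [ 0.07708787, -0.01339806, -0.99693428]]), 't': array([-0.01736938,  0.54158569,  1.1103258 ])}
wrist {'fx': 403.47124146466354, 'fy': 403.47124146466354, 'cx': 314.20403555288607, 'cy': 237.72622052780483, 'k1': -0.005009720645027975, 'R': array([[ 0.33832968,  0.94102409, -0.00258561],
       [ 0.9093126 , -0.32621854,  0.2583255 ],
       [ 0.24224704, -0.08975031, -0.96605448]]), 't': array([-0.57370334, -0.03377775,  0.37772105])}
```

View pics/scene0.png

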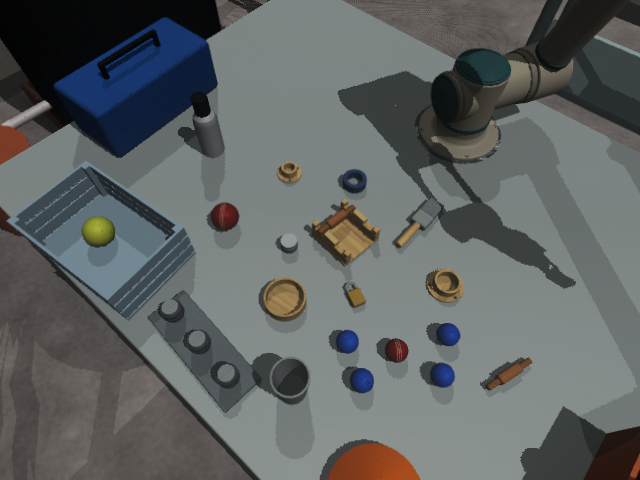

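View pics/top0.png

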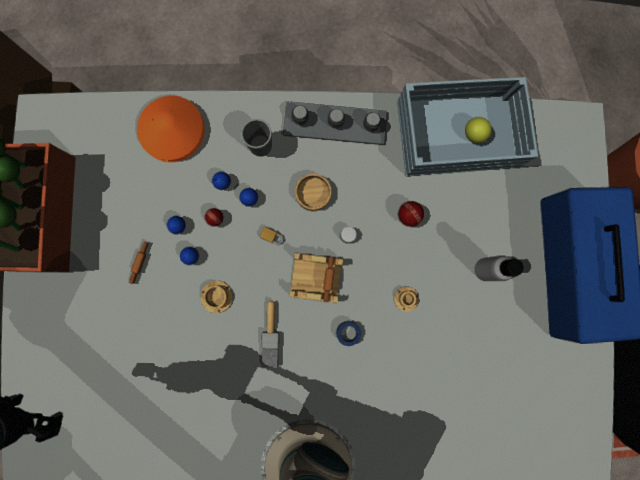

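View pics/wrist0.png

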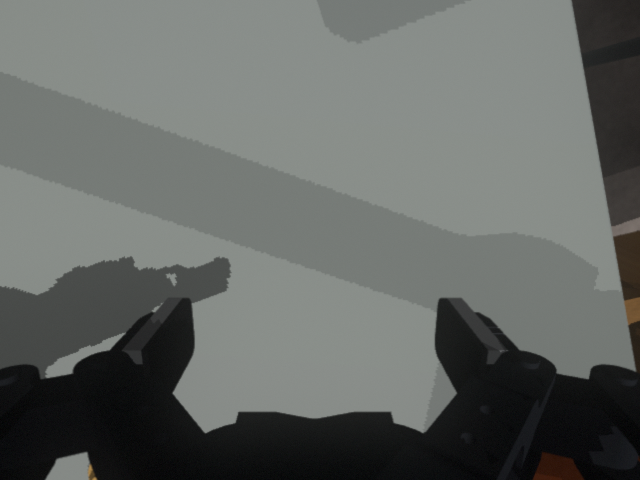

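```bash
cat > h.py <<'E'
import numpy as np, cv2
from scipy.spatial.transform import Rotation as Rn
from scipy.optimize import least_squares
def ray(c,px):
    d=np.array([(px[0]-c['cx'])/c['fx'],(px[1]-c['cy'])/c['fy']])
    u=d.copy()
    for _ in range(20): u=d/(1+c['k1']*(u@u))
    v=c['R'].T@np.array([u[0],u[1],1.]); o=-c['R'].T@c['t']
    return o,v/np.linalg.norm(v)
def proj(c,X):
    X=c['R']@np.asarray(X,float)+c['t']; u=X[:2]/X[2]; u=u*(1+c['k1']*(u@u))
    return np.array([c['fx']*u[0]+c['cx'],c['fy']*u[1]+c['cy']])
def atz(c,px,z):
    o,v=ray(c,px); return o+v*(z-o[2])/v[2]
def tri(obs):
    A=np.zeros((3,3));b=np.zeros(3);rs=[ray(c,p) for c,p in obs]
    for o,v in rs:
        M=np.eye(3)-np.outer(v,v);A+=M;b+=M@o
    X=np.linalg.solve(A,b)
    return X,[np.linalg.norm((np.eye(3)-np.outer(v,v))@(X-o)) for o,v in rs]
def crop(im,x0,y0,w,h,s,fn):
    c=im[y0:y0+h,x0:x0+w]; c=cv2.resize(c,None,fx=s,fy=s,interpolation=cv2.INTER_CUBIC)
    for i in range(0,w,10):
        cv2.line(c,(i*s,0),(i*s,6 if i%50 else 14),(0,255,255),1)
        if i%20==0: cv2.putText(c,str(x0+i),(i*s,24),0,.35,(0,255,255),1)
    for i in range(0,h,10):
        cv2.line(c,(0,i*s),(6,i*s),(0,255,255),1)
        if i%20==0: cv2.putText(c,str(y0+i),(8,i*s+4),0,.35,(0,255,255),1)
    cv2.imwrite(fn,c)
E
python3 - <<'E'
from h import *
t=cv2.imread('pics/top0.png');s=cv2.imread('pics/scene0.png')
crop(t,120,160,240,160,3,'pics/t_a.png')
crop(t,300,160,240,160,3,'pics/t_b.png')
crop(s,270,150,200,150,4,'pics/s_a.png')
crop(s,180,80,140,140,4,'pics/s_b.png')
crop(s,330,300,210,110,3,'pics/s_c.png')
E
```

```text
(no output)
```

View pics/t_a.png

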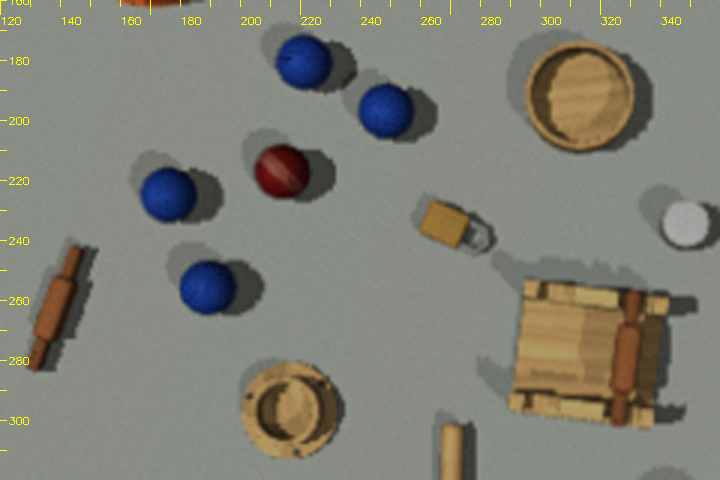

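View pics/t_b.png

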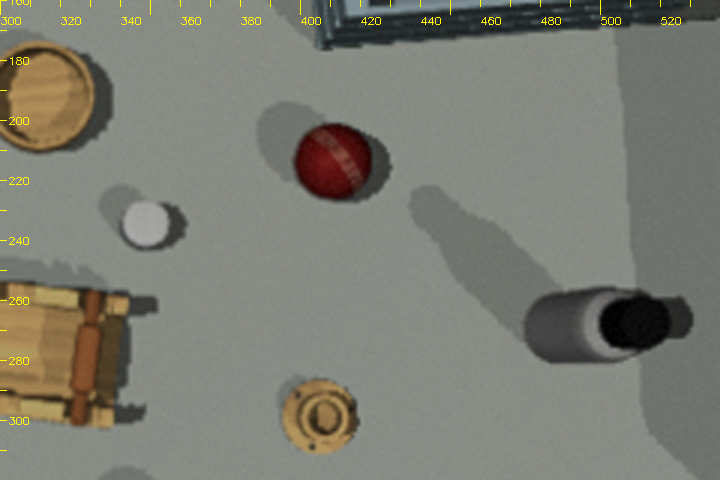

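View pics/s_a.png

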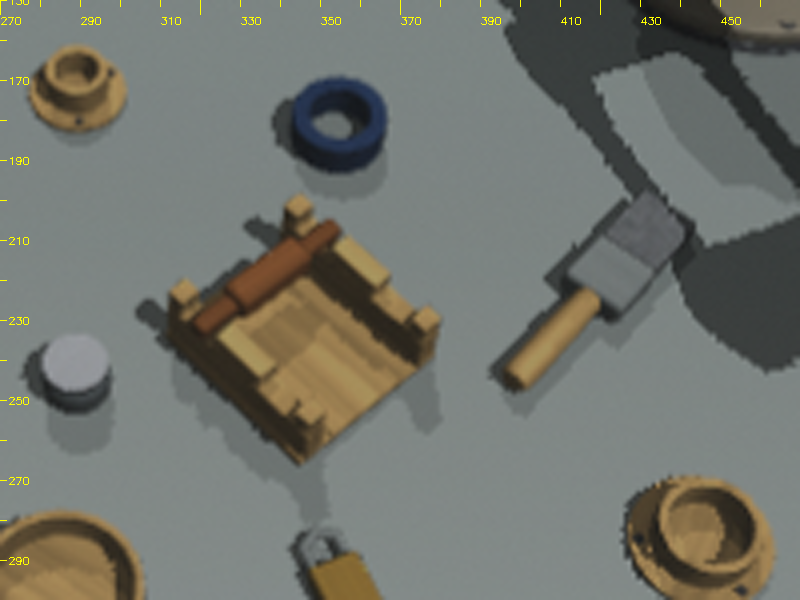

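View pics/s_b.png

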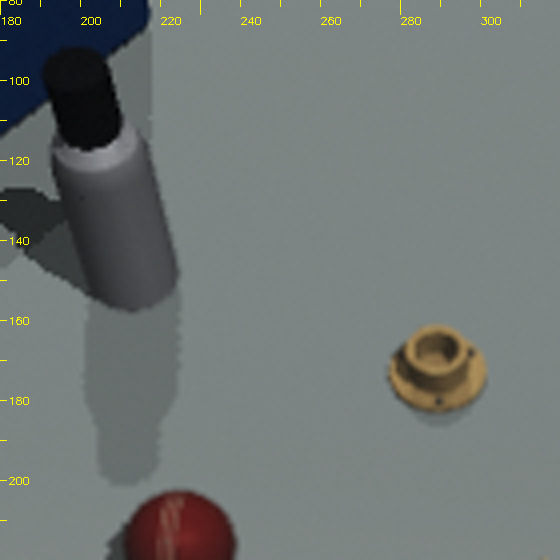

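View pics/s_c.png

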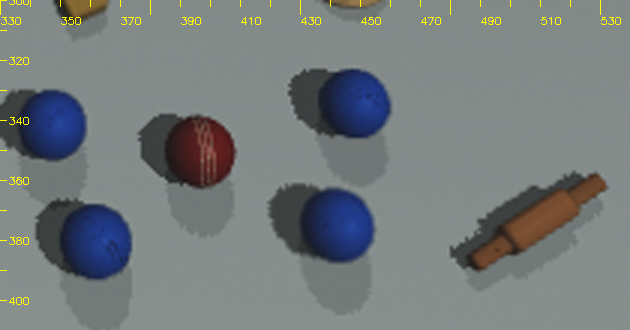

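Run:
```python
from h import *
from rig import manip
T=manip.calibration('top');S=manip.calibration('scene')
P={'small':((213.5,217),(396.5,350.5)),'big':((411,213.5),(225.3,216)),
'bailA':((146,242.7),(529.5,361)),'bailB':((132,282),(487,388.5)),'bailC':((139,262),(508.5,374.5)),
'captop':((511,267),(196.5,96)),
'bigcup':((216,296.2),(447,282)),'smallcup':((407.7,298),(288.7,167)),'ring':((313.3,192),(284.5,296)),
'rackedA':((331,258),(350.5,207)),'rackedB':((326.5,299),(321,231)),'rackedbarrel':((328.8,279.5),(337.5,217)),
}
for k,(a,b) in P.items():
    X,r=tri([(T,a),(S,b)]); print(k,X.round(4),np.round(r,4))
```

```text
small [0.6107 0.2389 0.0244] [0.0004 0.0004]
big [ 0.6229 -0.2458  0.0327] [0.001 0.001]
bailA [0.529  0.3935 0.1421] [0.029 0.029]
bailB [ 0.4656  0.4649 -0.1373] [0.0379 0.0379]
bailC [0.4979 0.4282 0.0087] [0.0005 0.0005]
captop [ 0.492  -0.4355  0.1828] [0.0054 0.0054]
bigcup [0.4159 0.2301 0.0203] [0.0013 0.0013]
smallcup [ 0.4166 -0.2378  0.0296] [0.0002 0.0002]
ring [ 0.6748 -0.0061  0.0274] [0.0003 0.0003]
rackedA [ 0.4934 -0.0209  0.1574] [0.0264 0.0264]
rackedB [ 0.4302 -0.0709 -0.0812] [0.0338 0.0338]
rackedbarrel [ 0.4596 -0.044   0.0479] [0.0008 0.0008]
```

```bash
cat >> h.py <<'E'
def toolR(s): q=s['ee_rot']; return Rn.from_quat([q[1],q[2],q[3],q[0]]).as_matrix()
def plan(s,goal,ang=None):
    """goal: grasp point (155 mm ahead) world; ang: world direction (deg) of the jaw axis; tool x assumed made vertical"""
    R=toolR(s); g=s['position']+0.155*R[:,0]
    # rotation that makes the tool point down with the jaws at ang
    x=np.array([0,0,-1.]);y=R[:,1].copy();y[2]=0;y/=np.linalg.norm(y)
    cur=np.degrees(np.arctan2(y[1],y[0]))
    if ang is not None:
        d=(ang-cur+90)%180-90
        a=np.radians(cur+d); y=np.array([np.cos(a),np.sin(a),0])
    Rg=np.stack([x,y,np.cross(x,y)],1)
    turn=np.degrees(Rn.from_matrix(R.T@Rg).as_rotvec())
    tcp=np.array(goal)-0.155*x
    print('grasp now',g.round(4),'jaw ang',round(cur,1),'q6',s['qpos'][5].round(2),'| turn',turn.round(2),'| dp in present axes mm',(R.T@(tcp-s['position'])*1e3).round(1),'| dp in goal axes mm',(Rg.T@(tcp-s['position'])*1e3).round(1))
E
python3 - <<'E'
from h import *
from rig import manip
T=manip.calibration('top');S=manip.calibration('scene')
for k,(a,b) in {'bailA':((146,242.7),(487,388.5)),'bailB':((132,282),(529.5,361)),
'rackedA':((331,258),(321,231)),'rackedB':((326.5,299),(350.5,207))}.items():
    X,r=tri([(T,a),(S,b)]); print(k,X.round(4),np.round(r,4), atz(T,a,.01).round(4))
s=manip.get_state();R=toolR(s);print(R.round(3))
c=manip.calibration('wrist'); o=-c['R'].T@c['t']; print('cam in tool',(R.T@(o-s['position'])).round(4),'view dir in tool',(R.T@c['R'].T@[0,0,1]).round(3), 'right', (R.T@c['R'].T@[1,0,0]).round(3))
print(proj(c,s['position']+.155*R[:,0]))
E
```

```text
bailA [0.5472 0.4122 0.005 ] [0.0007 0.0007] [0.5465 0.4111 0.01  ]
bailB [0.4475 0.445  0.0097] [0.0014 0.0014] [0.448  0.4435 0.01  ]
rackedA [ 0.5111 -0.0491  0.044 ] [0.0009 0.0009] [ 0.5133 -0.0514  0.01  ]
rackedB [ 0.4139 -0.0405  0.0417] [0.0008 0.0008] [ 0.4123 -0.0411  0.01  ]
[[-0.001  0.338  0.941]
 [-0.001  0.941 -0.338]
 [-1.    -0.001 -0.   ]]
cam in tool [ 0.0318 -0.0001 -0.0647] view dir in tool [ 0.966 -0.001  0.259] right [0.001 1.    0.   ]
[314.77669475 328.874752  ]
```

>>> {"name": "arm_command", "arguments": {
  "targets": [
    {"dp": [0.012, 0, 0.0405], "turn": [0, 0, 0], "grip": 1},
    {"dp": [0.012, 0, 0.0405], "turn": [0, 0, 0], "grip": 1},
    {"dp": [0.012, 0, 0.0405], "turn": [0, 0, 0], "grip": 1},
    {"dp": [0.012, -0.001, 0.0405], "turn": [0, 0, 0], "grip": 1},
    {"dp": [0.012, -0.001, 0.0405], "turn": [0, 0, 0], "grip": 1},
    {"dp": [0.012, -0.001, 0.0405], "turn": [0, 0, 0], "grip": 1},
    {"dp": [0.012, -0.001, 0.0405], "turn": [0, 0, 0], "grip": 1},
    {"dp": [0.012, 0, 0.0405], "turn": [-1.4, 0, 0], "grip": 1}
  ]
}}

```text
clock: 0.95
position: [0.4993, 0.427, 0.3079]
ee_rot: [0.698, 0.113, 0.698, -0.113]
contact_force: [1.1, 0.0, 0.5]
width: 0.0852
```

>>> {"name": "arm_command", "arguments": {
  "targets": [
    {"dp": [0, 0, 0], "turn": [0, 0, 0], "grip": 1},
    {"dp": [0, 0, 0], "turn": [0, 0, 0], "grip": 1}
  ]
}}

```text
clock: 1.15
position: [0.4986, 0.4272, 0.3076]
ee_rot: [0.697, 0.113, 0.699, -0.114]
contact_force: [-0.3, 0.0, -0.3]
width: 0.0857
```

```bash
cat > look.py <<'E'
import sys,pickle
from h import *
from rig import manip
def look(name,cam='wrist'):
    s=manip.get_state();c=manip.calibration(cam);im=manip.get_image(cam)[:,:,::-1].copy()
    cv2.imwrite(f'pics/{name}.png',im);pickle.dump((s,c),open(f'pics/{name}.pkl','wb'))
    print(s['clock'],'pos',s['position'].round(4),'w',round(s['width'],4),'F',s['contact_force'].round(1));return s,c,im
if __name__=='__main__': look(sys.argv[1],sys.argv[2] if len(sys.argv)>2 else 'wrist')
E
python3 look.py w1
```

```text
1.15 pos [0.4986 0.4272 0.3076] w 0.0857 F [-0.3  0.  -0.3]
```

View pics/w1.png

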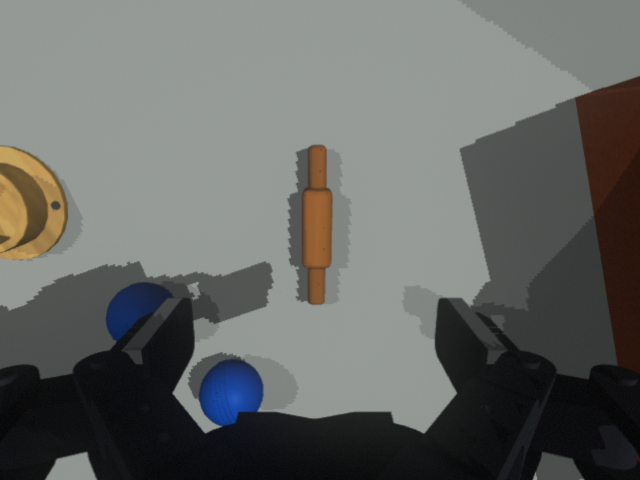

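Run:
```python
from h import *
from rig import manip
import pickle
s,c=pickle.load(open('pics/w1.pkl','rb'))
T=manip.calibration('top');S=manip.calibration('scene')
print('3view',tri([(T,(139,262)),(S,(508.5,374.5)),(c,(317,228))]), 'w only z.02/.01', atz(c,(317,228.5),.02),atz(c,(317,229),.01))
A=atz(c,(317.3,148),.01);B=atz(c,(316.3,302),.01);print(A,B,(A+B)/2,np.degrees(np.arctan2(*(B-A)[[1,0]])),np.linalg.norm(B-A))
C=(A+B)/2
plan(manip.get_state(),[C[0],C[1],.012],np.degrees(np.arctan2(*(B-A)[[1,0]]))+90)
```

```text
3view (array([0.49805478, 0.42830373, 0.00882534]), [np.float64(0.0005757840827968673), np.float64(0.0004369963785411134), np.float64(0.0003026450952300068)]) w only z.02/.01 [0.49603094 0.42921218 0.02      ] [0.49866471 0.428381   0.01      ]
[0.44780014 0.44550546 0.01      ] [0.54925461 0.41102689 0.01      ] [0.49852738 0.42826618 0.01      ] -18.769960494722323 0.10715307036321806
grasp now [0.4974 0.4278 0.1532] jaw ang 71.6 q6 -0.65 | turn [ 0.37 -0.09  0.05] | dp in present axes mm [141.2   0.8   0.9] | dp in goal axes mm [141.2   0.7   0.7]
```

>>> {"name": "arm_command", "arguments": {
  "targets": [
    {"dp": [0.03, 0.001, 0.001], "turn": [0.4, 0, 0], "grip": 1},
    {"dp": [0.03, 0, 0], "turn": [0, 0, 0], "grip": 0},
    {"dp": [0.03, 0, 0], "turn": [0, 0, 0], "grip": 0},
    {"dp": [0.03, 0, 0], "turn": [0, 0, 0], "grip": 0},
    {"dp": [0.012, 0, 0], "turn": [0, 0, 0], "grip": 0},
    {"dp": [0, 0, 0], "turn": [0, 0, 0], "grip": 0},
    {"dp": [0, 0, 0], "turn": [0, 0, 0], "grip": 0}
  ],
  "grip_force": 40
}}

```text
clock: 1.9
position: [0.4991, 0.4294, 0.1781]
ee_rot: [0.698, 0.115, 0.697, -0.114]
contact_force: [-0.4, -0.1, 0.1]
width: 0.0426
```

>>> {"name": "arm_command", "arguments": {
  "targets": [
    {"dp": [0, 0, 0], "turn": [0, 0, 0], "grip": -1},
    {"dp": [0, 0, 0], "turn": [0, 0, 0], "grip": -1},
    {"dp": [0, 0, 0], "turn": [0, 0, 0], "grip": -1},
    {"dp": [0, 0, 0], "turn": [0, 0, 0], "grip": -1},
    {"dp": [0, 0, 0], "turn": [0, 0, 0], "grip": -1},
    {"dp": [0, 0, 0], "turn": [0, 0, 0], "grip": -1}
  ]
}}

```text
clock: 2.5
position: [0.4999, 0.429, 0.1788]
ee_rot: [0.699, 0.116, 0.697, -0.114]
contact_force: [-1.0, -0.4, 6.1]
width: 0.0186
```

```bash
python3 look.py w2
```

```text
2.5 pos [0.4999 0.429  0.1788] w 0.0186 F [-1.  -0.4  6.1]
```

View pics/w2.png

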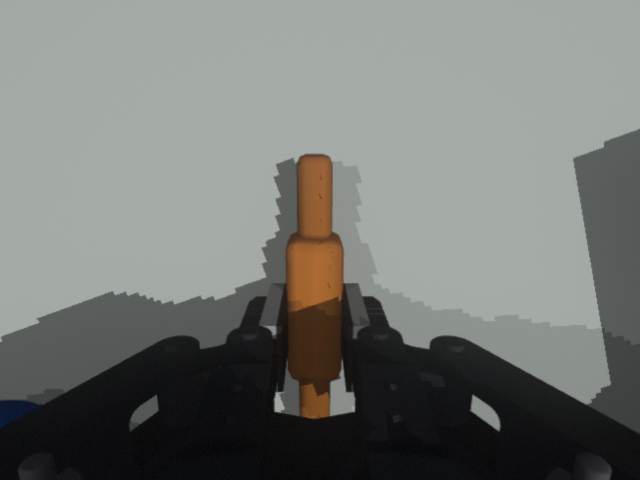

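>>> {"name": "arm_command", "arguments": {
  "targets": [
    {"dp": [-0.02, 0, 0], "turn": [0, 0, 0], "grip": -1},
    {"dp": [-0.03, 0, 0], "turn": [0, 0, 0], "grip": -1},
    {"dp": [-0.04, 0, 0], "turn": [-7, 0, 0], "grip": -1},
    {"dp": [-0.04, 0, 0], "turn": [-7, 0, 0], "grip": -1},
    {"dp": [-0.03, 0, 0], "turn": [0, 0, 0], "grip": -1},
    {"dp": [0, 0, 0], "turn": [0, 0, 0], "grip": -1}
  ]
}}

```text
clock: 3.15
position: [0.5003, 0.4292, 0.3428]
ee_rot: [0.71, 0.032, 0.703, -0.027]
contact_force: [1.0, 1.0, -0.2]
width: 0.019
```

Run:
```python
from h import *
from rig import manip
s=manip.get_state(); print(s['width'],s['contact_force'])
plan(s,[0.45,0.03,.18],85)
```

```text
0.019024153597621718 [ 0.994791    0.95477295 -0.15447329]
grasp now [0.5017 0.4302 0.1878] jaw ang 85.2 q6 -0.88 | turn [ 0.23  0.5  -0.42] | dp in present axes mm [   4.8 -402.   -17. ] | dp in goal axes mm [   7.8 -402.   -15.3]
```

>>> {"name": "arm_command", "arguments": {
  "targets": [
    {"dp": [0, -0.03, -0.002], "turn": [0, 0, 0], "grip": -1},
    {"dp": [0, -0.05, -0.002], "turn": [0, 0, 0], "grip": -1},
    {"dp": [0, -0.05, -0.002], "turn": [0, 0, 0], "grip": -1},
    {"dp": [0, -0.05, -0.002], "turn": [0, 0, 0], "grip": -1},
    {"dp": [0, -0.05, -0.002], "turn": [0, 0, 0], "grip": -1},
    {"dp": [0, -0.05, -0.002], "turn": [0, 0, 0], "grip": -1},
    {"dp": [0, -0.05, -0.002], "turn": [0, 0, 0], "grip": -1},
    {"dp": [0, -0.05, -0.001], "turn": [0, 0, 0], "grip": -1}
  ]
}}

```text
clock: 3.95
position: [0.4516, 0.0496, 0.3362]
ee_rot: [0.706, 0.029, 0.707, -0.029]
contact_force: [0.9, -0.4, -0.4]
width: 0.0188
```

>>> {"name": "arm_command", "arguments": {
  "targets": [
    {"dp": [0, -0.02, 0], "turn": [0, 0, 0], "grip": -1},
    {"dp": [0, 0, 0], "turn": [0, 0, 0], "grip": -1},
    {"dp": [0, 0, 0], "turn": [0, 0, 0], "grip": -1}
  ]
}}

```text
clock: 4.25
position: [0.4509, 0.0313, 0.3364]
ee_rot: [0.706, 0.03, 0.707, -0.03]
contact_force: [-0.2, -0.0, -0.1]
width: 0.0192
```

```bash
python3 look.py w3
```

```text
4.25 pos [0.4509 0.0313 0.3364] w 0.0192 F [-0.2 -0.  -0.1]
```

View pics/w3.png

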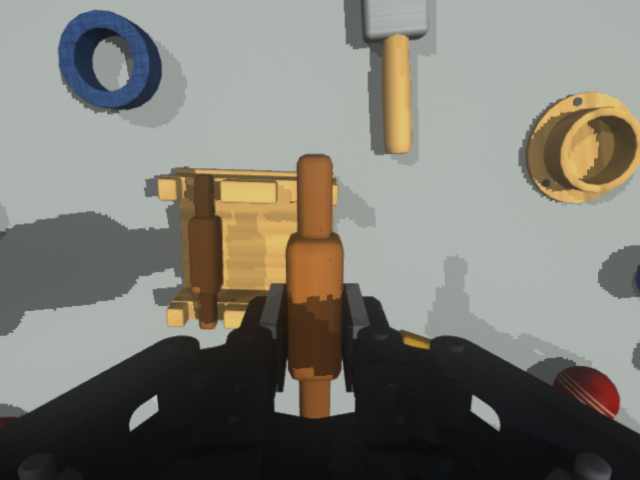

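Run:
```python
from h import *
w=cv2.imread('pics/w3.png');t=cv2.imread('pics/top0.png');s=cv2.imread('pics/scene0.png')
crop(w,150,160,190,175,4,'pics/w3c.png')
crop(t,280,245,75,65,9,'pics/t_r.png')
```

```text
(no output)
```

View pics/w3c.png

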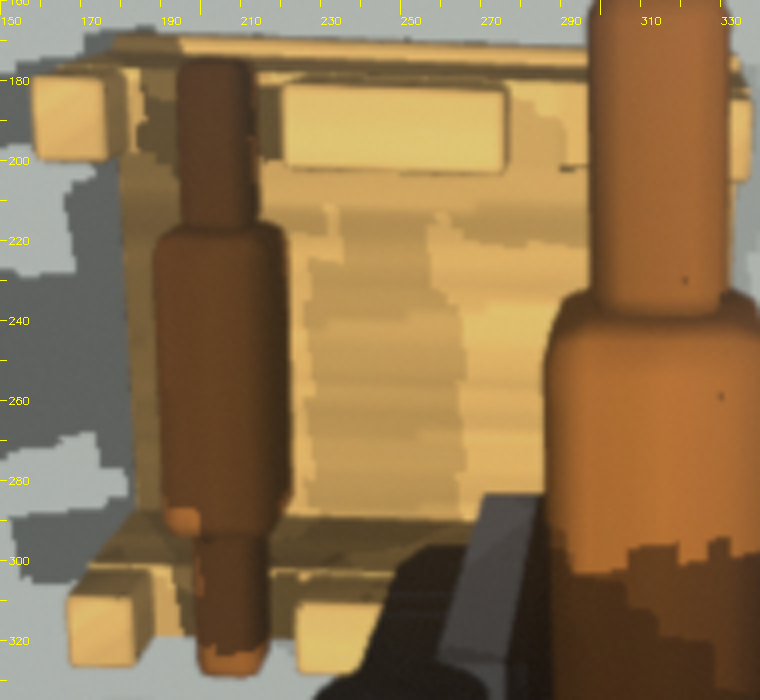

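View pics/t_r.png

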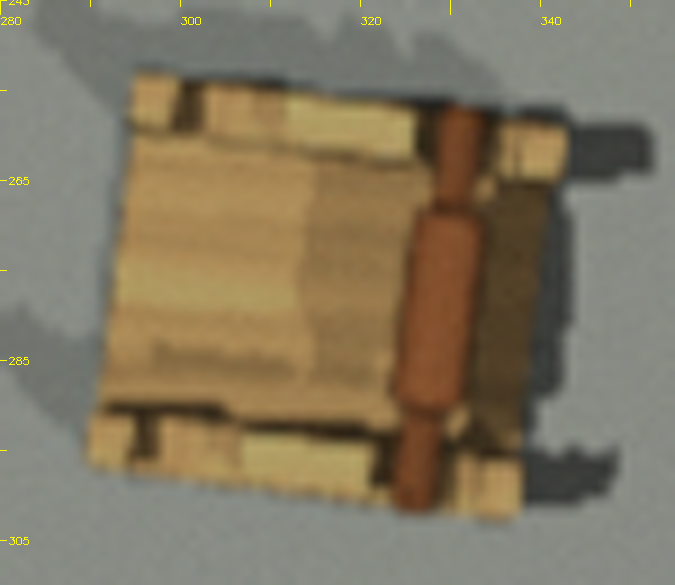

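Run:
```python
from h import *
from rig import manip
import pickle
s,c=pickle.load(open('pics/w3.pkl','rb'))
T=manip.calibration('top')
W=[((-52,-58),(159,179.3)),((-52,-46),(176.3,179.3)),((-38,-46),(176.3,200)),((-38,-58),(158.5,199.5)),
((-52,-18),(220.8,181.3)),((-52,18),(276.3,180.7)),((-38,18),(276.3,203.3)),((-38,-18),(221.3,201.8)),
((38,-58),(167,309.3)),((38,-46),(183.8,309.3)),((52,-46),(183.8,326.5)),((52,-58),(167.5,326.5)),((38,-18),(224,310.5)),((52,-18),(224,328))]
Tp=[((52,58),(295,253.3)),((38,58),(294.4,259.4)),((52,-58),(343.1,259.1)),((38,-58),(342.9,265.3)),((-38,58),(290.2,290.6)),((-52,58),(290,296.7)),((-38,-58),(338.3,295.9)),((-52,-58),(337.8,302.8))]
def fit(obs,z=None):
    def f(p):
        a=p[2];r=[]
        zz=p[3] if z is None else z
        for cam,L in obs:
            for (x,y),px in L:
                X=[p[0]+(x*np.cos(a)-y*np.sin(a))/1e3,p[1]+(x*np.sin(a)+y*np.cos(a))/1e3,zz]
                r+=list(proj(cam,X)-px)
        return np.array(r)
    p0=[.465,-.013,-.09]+([.048] if z is None else [])
    q=least_squares(f,p0);p=q.x;a=p[2]
    free=p[:2]+.032*np.array([-np.sin(a),np.cos(a)])
    print(p.round(4),'deg',np.degrees(a).round(2),'free',free.round(4),'rms',np.sqrt(np.mean(q.fun**2)).round(2)); return p
fit([(c,W)]);fit([(c,W)],.048);fit([(T,Tp)]);fit([(T,Tp)],.048);p=fit([(c,W),(T,Tp)])
# held bail end in the wrist
print(toolR(s).round(3))
R=toolR(s);g=s['position']+.155*R[:,0]
# bail end near-base (145..) pixel (315,157), barrel edges
for px in [(315,157),(315,236)]:
    o,v=ray(c,px); print((R.T@(o-s['position'])).round(4),(R.T@v).round(4))
```

```text
[ 0.4658 -0.0139 -0.1162  0.0465] deg -6.66 free [0.4695 0.0179] rms 0.68
[ 0.4654 -0.0134 -0.1163] deg -6.66 free [0.4691 0.0183] rms 0.75
[ 0.4637 -0.0154 -0.1125  0.0424] deg -6.44 free [0.4673 0.0164] rms 0.29
[ 0.4637 -0.0153 -0.1125] deg -6.44 free [0.4673 0.0165] rms 0.31
[ 0.4656 -0.014  -0.1152  0.0465] deg -6.6 free [0.4693 0.0178] rms 0.72
[[-0.001  0.085  0.996]
 [ 0.001  0.996 -0.085]
 [-1.     0.001 -0.001]]
[ 0.0318 -0.0002 -0.0648] [0.998  0.001  0.0636]
[ 0.0318 -0.0002 -0.0648] [0.9672 0.001  0.2541]
```

Run:
```python
from h import *
from rig import manip
s=manip.get_state()
plan(s,[0.4703,0.0175,.09],83.4)
```

```text
grasp now [0.451  0.0321 0.1814] jaw ang 85.2 q6 -1.57 | turn [ 1.83 -0.03 -0.05] | dp in present axes mm [ 91.4 -12.8  20.5] | dp in goal axes mm [ 91.4 -12.1  20.8]
```

>>> {"name": "arm_command", "arguments": {
  "targets": [
    {"dp": [0, -0.006, 0.01], "turn": [1.8, 0, 0], "grip": -1},
    {"dp": [0.02, -0.006, 0.011], "turn": [0, 0, 0], "grip": -1},
    {"dp": [0.03, 0, 0], "turn": [0, 0, 0], "grip": -1},
    {"dp": [0.03, 0, 0], "turn": [0, 0, 0], "grip": -1},
    {"dp": [0.011, 0, 0], "turn": [0, 0, 0], "grip": -1},
    {"dp": [0, 0, 0], "turn": [0, 0, 0], "grip": -1},
    {"dp": [0, 0, 0], "turn": [0, 0, 0], "grip": -1}
  ]
}}

```text
clock: 5.0
position: [0.4717, 0.0177, 0.2463]
ee_rot: [0.706, 0.04, 0.705, -0.04]
contact_force: [0.0, -1.1, -0.0]
width: 0.0188
```

```bash
python3 look.py w4
python3 - <<'E'
from h import *
from rig import manip
s=manip.get_state()
plan(s,[0.4703,0.0175,.0548],83.4)
E
```

```text
5.0 pos [0.4717 0.0177 0.2463] w 0.0188 F [ 0.  -1.1 -0. ]
grasp now [0.4722 0.0176 0.0918] jaw ang 83.5 q6 -1.57 | turn [ 0.07  0.15 -0.01] | dp in present axes mm [37.  -0.3 -1.6] | dp in goal axes mm [37.  -0.3 -1.5]
```

View pics/w4.png

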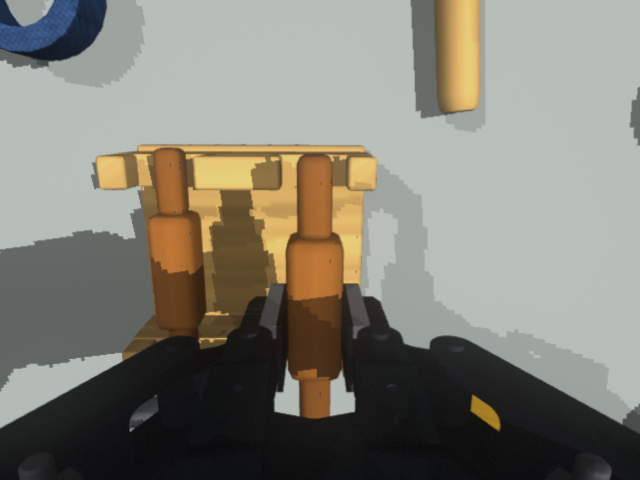

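>>> {"name": "arm_command", "arguments": {
  "targets": [
    {"dp": [0.01, 0, -0.001], "turn": [0, 0, 0], "grip": -1},
    {"dp": [0.01, 0, 0], "turn": [0, 0, 0], "grip": -1},
    {"dp": [0.01, 0, 0], "turn": [0, 0, 0], "grip": -1},
    {"dp": [0.005, 0, 0], "turn": [0, 0, 0], "grip": -1},
    {"dp": [0.002, 0, 0], "turn": [0, 0, 0], "grip": -1},
    {"dp": [0, 0, 0], "turn": [0, 0, 0], "grip": -1}
  ]
}}

```text
clock: 5.65
position: [0.4694, 0.0175, 0.2088]
ee_rot: [0.705, 0.04, 0.707, -0.04]
contact_force: [-3.4, 0.2, 5.1]
width: 0.0189
```

```bash
python3 look.py w5
```

```text
5.65 pos [0.4694 0.0175 0.2088] w 0.0189 F [-3.4  0.2  5.1]
```

View pics/w5.png

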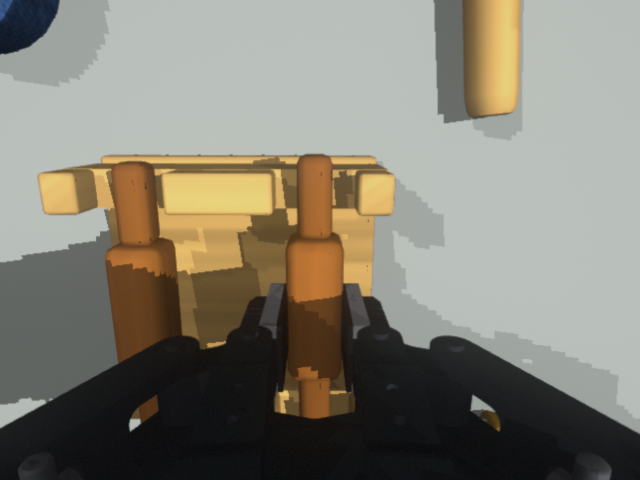

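>>> {"name": "arm_command", "arguments": {
  "targets": [
    {"dp": [0, 0, 0], "turn": [0, 0, 0], "grip": -0.3},
    {"dp": [0, 0, 0], "turn": [0, 0, 0], "grip": -0.1},
    {"dp": [0, 0, 0], "turn": [0, 0, 0], "grip": -0.1},
    {"dp": [-0.01, 0, 0], "turn": [0, 0, 0], "grip": -0.1},
    {"dp": [-0.03, 0, 0], "turn": [0, 0, 0], "grip": -0.1},
    {"dp": [-0.04, 0, 0], "turn": [0, 0, 0], "grip": 0.5},
    {"dp": [-0.04, 0, 0], "turn": [0, 0, 0], "grip": 1},
    {"dp": [0, 0, 0], "turn": [0, 0, 0], "grip": 1}
  ]
}}

```text
clock: 6.5
position: [0.4719, 0.0173, 0.3346]
ee_rot: [0.71, 0.04, 0.701, -0.041]
contact_force: [0.0, 0.1, -0.7]
width: 0.0796
```

```bash
python3 look.py w6
python3 - <<'E'
from h import *
from rig import manip
s=manip.get_state()
plan(s,[0.6107,0.2389,.15],None)
E
```

```text
6.5 pos [0.4719 0.0173 0.3346] w 0.0796 F [ 0.   0.1 -0.7]
grasp now [0.472  0.0173 0.177 ] jaw ang 83.4 q6 -1.57 | turn [-0.    0.44 -0.01] | dp in present axes mm [ 27.9 236.  113.5] | dp in goal axes mm [ 27.  236.  113.7]
```

View pics/w6.png

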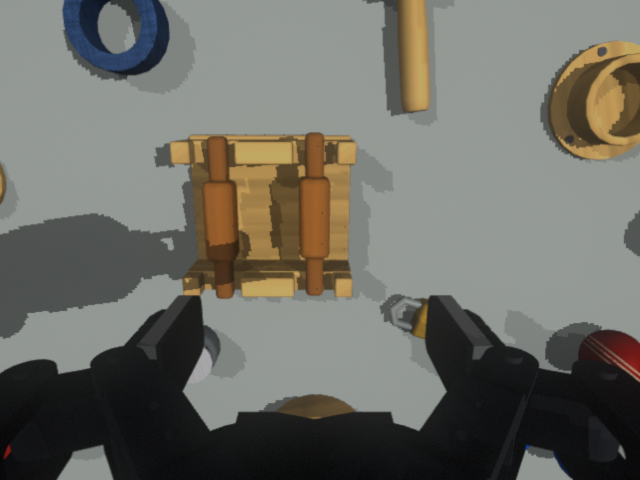

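Run:
```python
from h import *
from rig import manip
T=manip.calibration('top');S=manip.calibration('scene')
b=atz(T,(213.5,217),.023)
for p in [(221.5,180.5),(248.7,197),(176,225),(189.3,256)]:
    q=atz(T,p,.023); d=q-b; print(q.round(3),np.linalg.norm(d).round(4),np.degrees(np.arctan2(d[1],d[0])).round(1))
```

```text
[0.702 0.222 0.023] 0.0932 -10.6
[0.661 0.154 0.023] 0.0997 -59.5
[0.59  0.332 0.023] 0.0952 102.5
[0.514 0.297 0.023] 0.1126 149.4
```

>>> {"name": "arm_command", "arguments": {
  "targets": [
    {"dp": [0.003, 0.03, 0.014], "turn": [0, 0, 0], "grip": 1},
    {"dp": [0.003, 0.041, 0.02], "turn": [0, 0, 0], "grip": 1},
    {"dp": [0.003, 0.041, 0.02], "turn": [0, 0, 0], "grip": 1},
    {"dp": [0.003, 0.041, 0.02], "turn": [0, 0, 0], "grip": 1},
    {"dp": [0.003, 0.041, 0.02], "turn": [0, 0, 0], "grip": 1},
    {"dp": [0.003, 0.042, 0.02], "turn": [0, 0, 0], "grip": 1},
    {"dp": [0.003, 0, 0], "turn": [7.5, 0, 0], "grip": 1},
    {"dp": [0.003, 0, 0], "turn": [7.5, 0, 0], "grip": 1}
  ]
}}

```text
clock: 7.35
position: [0.6101, 0.2404, 0.3023]
ee_rot: [0.693, 0.133, 0.696, -0.134]
contact_force: [-0.6, -0.6, -0.6]
width: 0.0851
```

>>> {"name": "arm_command", "arguments": {
  "targets": [
    {"dp": [0.003, 0, 0], "turn": [7.5, 0, 0], "grip": 1},
    {"dp": [0, 0, 0], "turn": [7.5, 0, 0], "grip": 1},
    {"dp": [0, 0, 0], "turn": [7.4, 0, 0], "grip": 1},
    {"dp": [0, 0, 0], "turn": [0, 0, 0], "grip": 1},
    {"dp": [0, 0, 0], "turn": [0, 0, 0], "grip": 1}
  ]
}}

```text
clock: 7.85
position: [0.6098, 0.2389, 0.3007]
ee_rot: [0.656, 0.263, 0.657, -0.264]
contact_force: [0.2, -0.6, 1.0]
width: 0.0852
```

```bash
python3 look.py w7
```

```text
7.85 pos [0.6098 0.2389 0.3007] w 0.0852 F [ 0.2 -0.6  1. ]
```

View pics/w7.png

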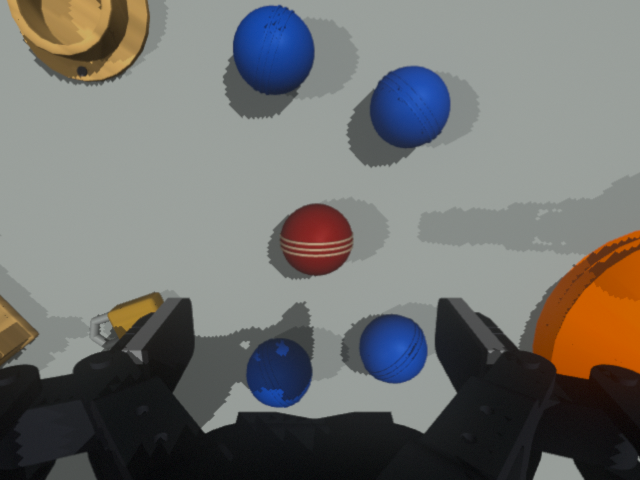

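Run:
```python
from h import *
from rig import manip
import pickle
s,c=pickle.load(open('pics/w7.pkl','rb'))
T=manip.calibration('top');S=manip.calibration('scene')
X,r=tri([(T,(213.5,217)),(S,(396.5,350.5)),(c,(316.8,239.7))]);print(X,r)
C=atz(c,(316.8,239.7),.023);print(C)
plan(manip.get_state(),[C[0],C[1],.025],46)
```

```text
[0.61108385 0.23872574 0.0255642 ] [np.float64(0.0007255162335554281), np.float64(0.00024681978941643756), np.float64(0.0005101553039310679)]
[0.61210702 0.23814103 0.023     ]
grasp now [0.6096 0.2388 0.146 ] jaw ang 46.2 q6 -0.54 | turn [ 0.17 -0.05  0.07] | dp in present axes mm [121.    1.2   2.2] | dp in goal axes mm [121.    1.1   2.1]
```

>>> {"name": "arm_command", "arguments": {
  "targets": [
    {"dp": [0.02, 0.001, 0.002], "turn": [0, 0, 0], "grip": 1},
    {"dp": [0.03, 0, 0], "turn": [0, 0, 0], "grip": 1},
    {"dp": [0.03, 0, 0], "turn": [0, 0, 0], "grip": 1},
    {"dp": [0.03, 0, 0], "turn": [0, 0, 0], "grip": 1},
    {"dp": [0.015, 0, 0], "turn": [0, 0, 0], "grip": 0.8},
    {"dp": [0, 0, 0], "turn": [0, 0, 0], "grip": 0.6},
    {"dp": [0, 0, 0], "turn": [0, 0, 0], "grip": 0.4},
    {"dp": [0, 0, 0], "turn": [0, 0, 0], "grip": 0.3}
  ],
  "grip_force": 25
}}

```text
clock: 8.7
position: [0.6128, 0.2385, 0.1781]
ee_rot: [0.657, 0.265, 0.655, -0.264]
contact_force: [1.0, 0.3, -0.2]
width: 0.0552
```

>>> {"name": "arm_command", "arguments": {
  "targets": [
    {"dp": [0, 0, 0], "turn": [0, 0, 0], "grip": 0.1},
    {"dp": [0, 0, 0], "turn": [0, 0, 0], "grip": 0},
    {"dp": [0, 0, 0], "turn": [0, 0, 0], "grip": -0.2},
    {"dp": [0, 0, 0], "turn": [0, 0, 0], "grip": -0.5},
    {"dp": [0, 0, 0], "turn": [0, 0, 0], "grip": -0.5}
  ]
}}

```text
clock: 9.2
position: [0.6127, 0.2384, 0.1782]
ee_rot: [0.656, 0.265, 0.655, -0.264]
contact_force: [-1.1, 0.9, 6.2]
width: 0.0449
```

```bash
python3 look.py w8
```

```text
9.2 pos [0.6127 0.2384 0.1782] w 0.0449 F [-1.1  0.9  6.2]
```

View pics/w8.png

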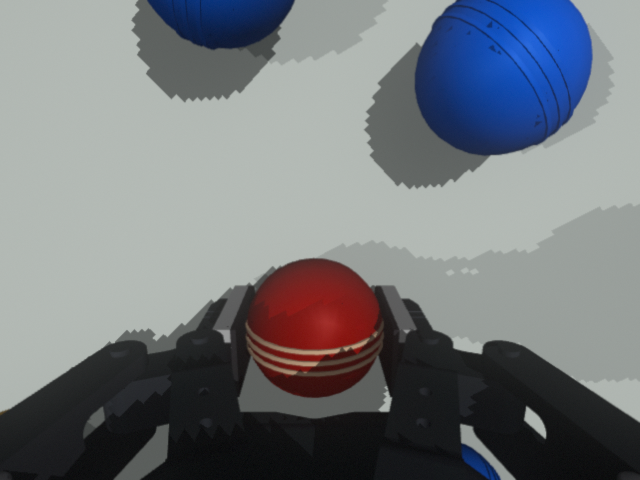

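>>> {"name": "arm_command", "arguments": {
  "targets": [
    {"dp": [-0.015, 0, 0], "turn": [0, 0, 0], "grip": -0.5},
    {"dp": [-0.03, 0, 0], "turn": [0, 0, 0], "grip": -0.5},
    {"dp": [-0.04, 0, 0], "turn": [0, 0, 0], "grip": -0.5},
    {"dp": [-0.04, 0, 0], "turn": [0, 0, 0], "grip": -0.5},
    {"dp": [-0.015, -0.018, 0.008], "turn": [0, 0, 0], "grip": -0.5},
    {"dp": [0, -0.04, 0.016], "turn": [0, 0, 0], "grip": -0.5},
    {"dp": [0, -0.04, 0.016], "turn": [0, 0, 0], "grip": -0.5},
    {"dp": [0, -0.04, 0.016], "turn": [0, 0, 0], "grip": -0.5}
  ]
}}

```text
clock: 10.05
position: [0.5549, 0.0982, 0.3159]
ee_rot: [0.655, 0.264, 0.656, -0.265]
contact_force: [0.6, -1.0, 0.5]
width: 0.0446
```

>>> {"name": "arm_command", "arguments": {
  "targets": [
    {"dp": [0, -0.04, 0.016], "turn": [0, 0, 0], "grip": -0.5},
    {"dp": [0, -0.04, 0.016], "turn": [0, 0, 0], "grip": -0.5},
    {"dp": [0, -0.04, 0.016], "turn": [0, 0, 0], "grip": -0.5},
    {"dp": [0, -0.04, 0.016], "turn": [0, 0, 0], "grip": -0.5},
    {"dp": [0, -0.04, 0.016], "turn": [0, 0, 0], "grip": -0.5},
    {"dp": [0, -0.04, 0.016], "turn": [0, 0, 0], "grip": -0.5},
    {"dp": [0, -0.04, 0.016], "turn": [0, 0, 0], "grip": -0.5},
    {"dp": [0, -0.04, 0.016], "turn": [0, 0, 0], "grip": -0.5}
  ]
}}

```text
clock: 10.85
position: [0.4245, -0.2205, 0.3159]
ee_rot: [0.655, 0.265, 0.656, -0.265]
contact_force: [0.5, -0.4, -0.7]
width: 0.0446
```

>>> {"name": "arm_command", "arguments": {
  "targets": [
    {"dp": [0, -0.02, 0.006], "turn": [0, 0, 0], "grip": -0.5},
    {"dp": [0, 0, 0], "turn": [0, 0, 0], "grip": -0.5},
    {"dp": [0, 0, 0], "turn": [0, 0, 0], "grip": -0.5},
    {"dp": [0, 0, 0], "turn": [0, 0, 0], "grip": -0.5}
  ]
}}

```text
clock: 11.25
position: [0.4169, -0.2369, 0.3163]
ee_rot: [0.655, 0.265, 0.656, -0.264]
contact_force: [0.2, -0.9, -1.0]
width: 0.0446
```

```bash
python3 look.py w9
python3 - <<'E'
from h import *
from rig import manip
s=manip.get_state()
plan(s,[0.4166,-.2378,.15],None)
E
```

```text
11.25 pos [ 0.4169 -0.2369  0.3163] w 0.0446 F [ 0.2 -0.9 -1. ]
grasp now [ 0.4171 -0.2366  0.1614] jaw ang 46.1 q6 -1.47 | turn [ 0.   -0.06 -0.02] | dp in present axes mm [11.4 -1.2  0.4] | dp in goal axes mm [11.4 -1.2  0.4]
```

View pics/w9.png

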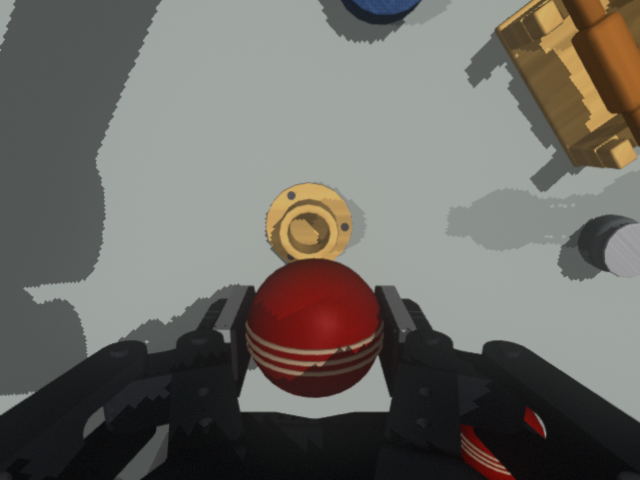

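Run:
```python
from h import *
crop(cv2.imread('pics/w9.png'),250,170,120,100,6,'pics/w9c.png')
```

```text
(no output)
```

View pics/w9c.png

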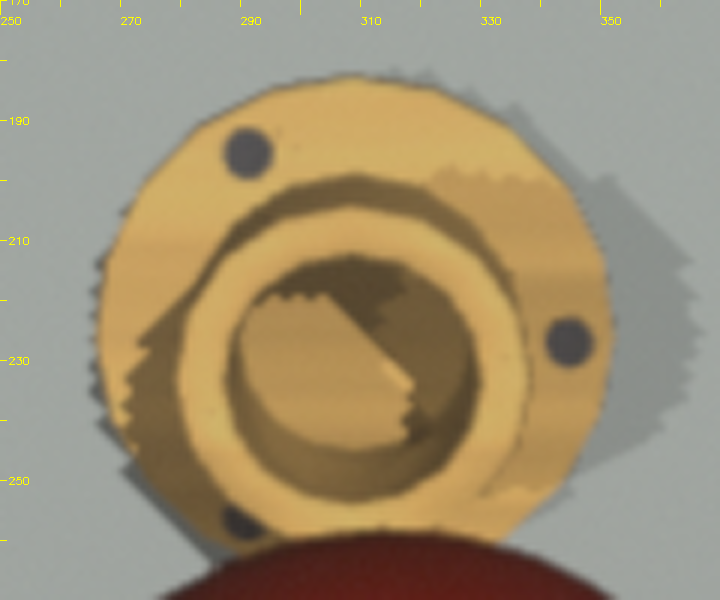

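Run:
```python
from h import *
from rig import manip
import pickle
s,c=pickle.load(open('pics/w9.pkl','rb'))
T=manip.calibration('top');S=manip.calibration('scene')
print(tri([(T,(407.7,298)),(S,(288.7,167)),(c,(308.9,233))]))
C=atz(c,(308.9,233),.026);print(C,atz(c,(309.1,225.5),.005))
# ball held, in tool
R=toolR(s);o,v=ray(c,(315,328.3));print('ball in tool at x=.1552:',(R.T@(o-s['position'])+R.T@v*(.1552-.0318)/(R.T@v)[0]).round(4))
plan(manip.get_state(),[C[0],C[1],.046],None)
```

```text
(array([ 0.41555929, -0.23906802,  0.02727166]), [np.float64(0.0011741123050267096), np.float64(0.00041692026896249663), np.float64(0.0009361830571695721)])
[ 0.41512772 -0.23997712  0.026     ] [ 0.41491371 -0.2399552   0.005     ]
ball in tool at x=.1552: [ 1.552e-01  3.000e-04 -1.000e-04]
grasp now [ 0.4171 -0.2366  0.1614] jaw ang 46.1 q6 -1.47 | turn [ 0.   -0.06 -0.02] | dp in present axes mm [115.4  -3.8   0.9] | dp in goal axes mm [115.4  -3.7   0.8]
```

>>> {"name": "arm_command", "arguments": {
  "targets": [
    {"dp": [0.02, -0.003, 0.001], "turn": [0, 0, 0], "grip": -0.5},
    {"dp": [0.03, -0.001, 0], "turn": [0, 0, 0], "grip": -0.5},
    {"dp": [0.03, 0, 0], "turn": [0, 0, 0], "grip": -0.5},
    {"dp": [0.02, 0, 0], "turn": [0, 0, 0], "grip": -0.5},
    {"dp": [0, 0, 0], "turn": [0, 0, 0], "grip": -0.5},
    {"dp": [0, 0, 0], "turn": [0, 0, 0], "grip": -0.5}
  ]
}}

```text
clock: 11.9
position: [0.4156, -0.2407, 0.2168]
ee_rot: [0.656, 0.264, 0.656, -0.264]
contact_force: [-0.1, -0.3, -0.1]
width: 0.0447
```

```bash
python3 look.py w10
python3 - <<'E'
from h import *
from rig import manip
s=manip.get_state()
plan(s,[0.4152,-.2399,.045],None)
E
```

```text
11.9 pos [ 0.4156 -0.2407  0.2168] w 0.0447 F [-0.1 -0.3 -0.1]
grasp now [ 0.4161 -0.2412  0.0625] jaw ang 46.1 q6 -1.48 | turn [-0.    0.09 -0.02] | dp in present axes mm [17.5  0.4 -1.3] | dp in goal axes mm [17.5  0.4 -1.3]
```

View pics/w10.png

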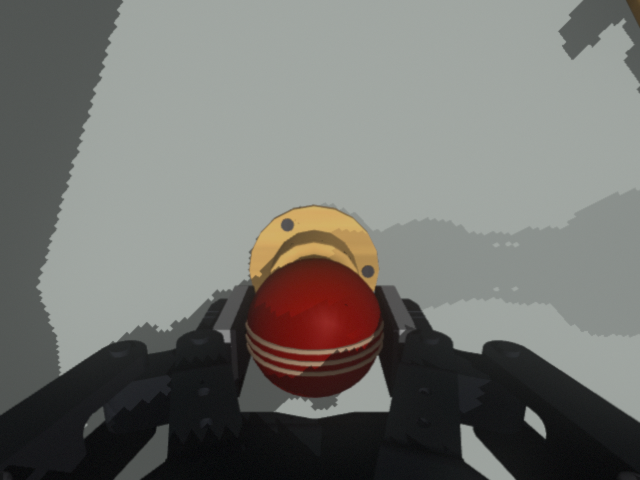

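Run:
```python
from h import *
import pickle
s,c=pickle.load(open('pics/w10.pkl','rb'))
print(atz(c,(314,271),.005), s['position'])
print(proj(c,[.4152,-.2399,.005]),[proj(c,[.4152+.031*np.cos(a),-.2399+.031*np.sin(a),.005])[1] for a in [np.radians(136)]])
```

```text
[ 0.41534181 -0.24052499  0.005     ] [ 0.41562061 -0.24066583  0.2168288 ]
[314.74572243 269.92864395] [np.float64(205.1205825872459)]
```

>>> {"name": "arm_command", "arguments": {
  "targets": [
    {"dp": [0.006, 0, -0.001], "turn": [0, 0, 0], "grip": -0.5},
    {"dp": [0.006, 0, 0], "turn": [0, 0, 0], "grip": -0.5},
    {"dp": [0.004, 0, 0], "turn": [0, 0, 0], "grip": -0.5},
    {"dp": [0.001, 0, 0], "turn": [0, 0, 0], "grip": -0.5},
    {"dp": [0, 0, 0], "turn": [0, 0, 0], "grip": -0.5}
  ]
}}

```text
clock: 12.45
position: [0.4146, -0.2408, 0.2]
ee_rot: [0.656, 0.265, 0.655, -0.265]
contact_force: [-0.1, 0.5, 3.9]
width: 0.0444
```

```bash
python3 look.py w11
```

```text
12.45 pos [ 0.4146 -0.2408  0.2   ] w 0.0444 F [-0.1  0.5  3.9]
```

View pics/w11.png

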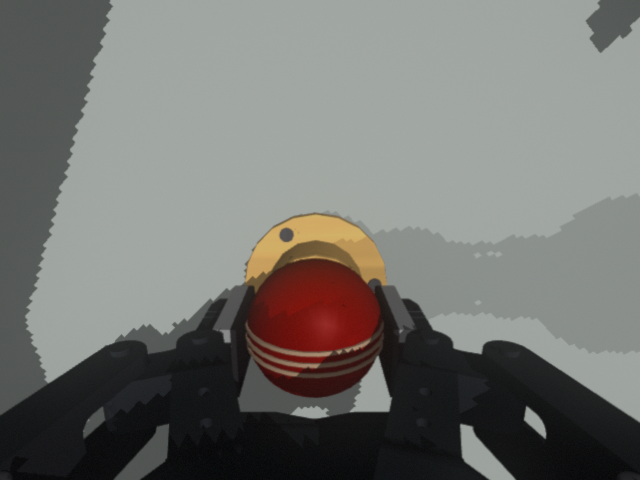

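>>> {"name": "arm_command", "arguments": {
  "targets": [
    {"dp": [0, 0, 0], "turn": [0, 0, 0], "grip": 0.1},
    {"dp": [0, 0, 0], "turn": [0, 0, 0], "grip": 0.3},
    {"dp": [0, 0, 0], "turn": [0, 0, 0], "grip": 0.6},
    {"dp": [0, 0, 0], "turn": [0, 0, 0], "grip": 0.8},
    {"dp": [0, 0, 0], "turn": [0, 0, 0], "grip": 1},
    {"dp": [0, 0, 0], "turn": [0, 0, 0], "grip": 1}
  ]
}}

```text
clock: 13.1
position: [0.4144, -0.2406, 0.1996]
ee_rot: [0.656, 0.265, 0.656, -0.265]
contact_force: [0.5, 1.0, 0.1]
width: 0.0852
```

>>> {"name": "arm_command", "arguments": {
  "targets": [
    {"dp": [-0.02, 0, 0], "turn": [0, 0, 0], "grip": 1},
    {"dp": [-0.03, 0, 0], "turn": [0, 0, 0], "grip": 1},
    {"dp": [-0.04, 0, 0], "turn": [0, 0, 0], "grip": 1},
    {"dp": [-0.04, 0, 0], "turn": [0, 0, 0], "grip": 1},
    {"dp": [0, 0, 0], "turn": [0, 0, 0], "grip": 1}
  ]
}}

```text
clock: 13.6
position: [0.4159, -0.2417, 0.3349]
ee_rot: [0.66, 0.263, 0.652, -0.266]
contact_force: [1.0, -0.9, -0.1]
width: 0.0855
```

```bash
python3 look.py w12
python3 - <<'E'
from h import *
from rig import manip
s=manip.get_state()
plan(s,[0.6229,-.2458,.17],None)
E
```

```text
13.6 pos [ 0.4159 -0.2417  0.3349] w 0.0855 F [ 1.  -0.9 -0.1]
grasp now [ 0.4159 -0.2418  0.1774] jaw ang 46.0 q6 -1.48 | turn [-0.    0.39 -0.04] | dp in present axes mm [  8.5 140.8 152.8] | dp in goal axes mm [  7.4 140.8 152.8]
```

View pics/w12.png

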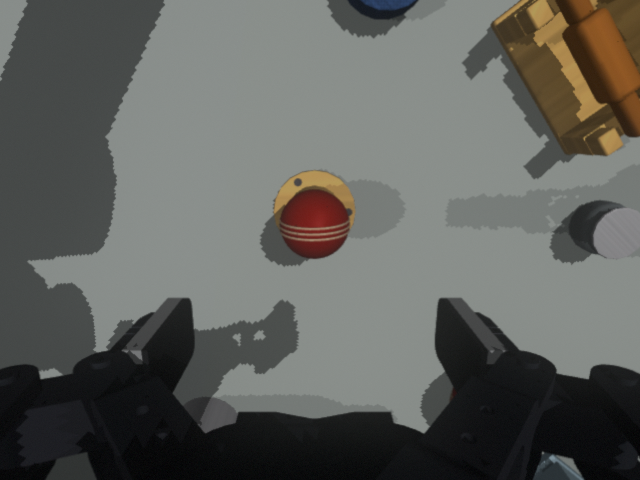

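>>> {"name": "arm_command", "arguments": {
  "targets": [
    {"dp": [0, 0.02, 0.022], "turn": [0, 0, 0], "grip": 1},
    {"dp": [0.001, 0.03, 0.033], "turn": [0, 0, 0], "grip": 1},
    {"dp": [0.001, 0.03, 0.033], "turn": [0, 0, 0], "grip": 1},
    {"dp": [0.001, 0.03, 0.033], "turn": [0, 0, 0], "grip": 1},
    {"dp": [0.001, 0.03, 0.033], "turn": [0, 0, 0], "grip": 1},
    {"dp": [0, 0, 0], "turn": [0, 0, 0], "grip": 1},
    {"dp": [0, 0, 0], "turn": [0, 0, 0], "grip": 1}
  ]
}}

```text
clock: 14.35
position: [0.6226, -0.2463, 0.3229]
ee_rot: [0.654, 0.264, 0.658, -0.264]
contact_force: [-0.5, 0.3, -0.3]
width: 0.0852
```

```bash
python3 look.py w13
```

```text
14.35 pos [ 0.6226 -0.2463  0.3229] w 0.0852 F [-0.5  0.3 -0.3]
```

View pics/w13.png

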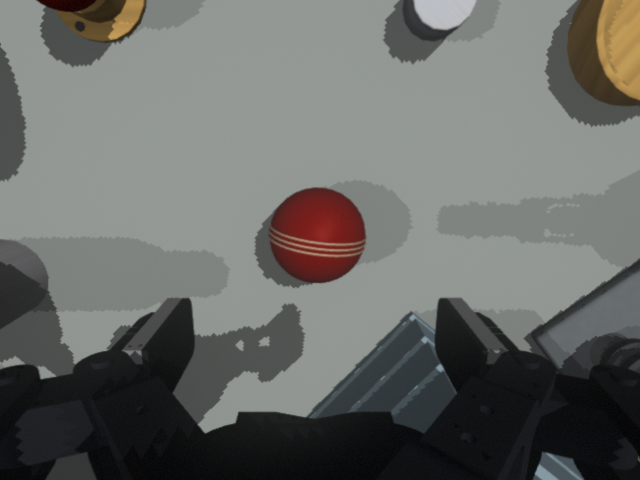

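Run:
```python
from h import *
from rig import manip
import pickle
s,c=pickle.load(open('pics/w13.pkl','rb'))
T=manip.calibration('top');S=manip.calibration('scene')
X,r=tri([(T,(411,213.5)),(S,(225.3,216)),(c,(317.7,235))]);print(X,r)
C=atz(c,(317.7,235),.032);print(C)
plan(manip.get_state(),[C[0],C[1],.025],46)
print('crate',tri([(T,(406,175)),(c,(412,312))]))
R=toolR(s);print('y',R[:,1],'z',R[:,2])
```

```text
[ 0.62346053 -0.24543161  0.03389902] [np.float64(0.000902429828566286), np.float64(0.001442535564810361), np.float64(0.0010210731122804835)]
[ 0.62483036 -0.24602858  0.032     ]
grasp now [ 0.621  -0.246   0.1685] jaw ang 46.1 q6 -1.29 | turn [ 0.07 -0.26  0.09] | dp in present axes mm [143.5   2.6   2.7] | dp in goal axes mm [143.5   2.4   2.1]
crate (array([ 7.27497378e-01, -2.41835887e-01, -3.19892999e-04]), [np.float64(0.00042976977408418156), np.float64(0.0004297697740842493)])
y [ 0.69335375  0.72059551 -0.00164127] z [ 0.7205828  -0.69335241 -0.00478138]
```

>>> {"name": "arm_command", "arguments": {
  "targets": [
    {"dp": [0.02, 0.002, 0.002], "turn": [0, 0, 0], "grip": 1},
    {"dp": [0.035, 0, 0], "turn": [0, 0, 0], "grip": 1},
    {"dp": [0.035, 0, 0], "turn": [0, 0, 0], "grip": 1},
    {"dp": [0.03, 0, 0], "turn": [0, 0, 0], "grip": 1},
    {"dp": [0.015, 0, 0], "turn": [0, 0, 0], "grip": 1},
    {"dp": [0.008, 0, 0], "turn": [0, 0, 0], "grip": 1},
    {"dp": [0, 0, 0], "turn": [0, 0, 0], "grip": 0.9},
    {"dp": [0, 0, 0], "turn": [0, 0, 0], "grip": 0.8}
  ]
}}

```text
clock: 15.2
position: [0.6256, -0.247, 0.1841]
ee_rot: [0.657, 0.265, 0.655, -0.265]
contact_force: [0.2, 0.2, 0.1]
width: 0.0771
```

>>> {"name": "arm_command", "arguments": {
  "targets": [
    {"dp": [0, 0, 0], "turn": [0, 0, 0], "grip": 0.65},
    {"dp": [0, 0, 0], "turn": [0, 0, 0], "grip": 0.55},
    {"dp": [0, 0, 0], "turn": [0, 0, 0], "grip": 0.4},
    {"dp": [0, 0, 0], "turn": [0, 0, 0], "grip": 0.2},
    {"dp": [0, 0, 0], "turn": [0, 0, 0], "grip": 0},
    {"dp": [0, 0, 0], "turn": [0, 0, 0], "grip": 0}
  ]
}}

```text
clock: 15.8
position: [0.626, -0.2466, 0.1841]
ee_rot: [0.657, 0.265, 0.655, -0.264]
contact_force: [0.5, 0.5, 6.3]
width: 0.0627
```

```bash
python3 look.py w14
```

```text
15.8 pos [ 0.626  -0.2466  0.1841] w 0.0627 F [0.5 0.5 6.3]
```

View pics/w14.png

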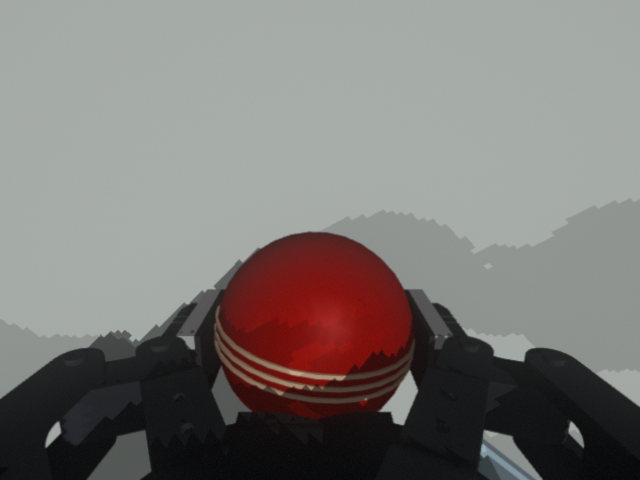

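>>> {"name": "arm_command", "arguments": {
  "targets": [
    {"dp": [-0.015, 0, 0], "turn": [0, 0, 0], "grip": 0},
    {"dp": [-0.03, 0, 0], "turn": [0, 0, 0], "grip": 0},
    {"dp": [-0.04, 0, 0], "turn": [0, 0, 0], "grip": 0},
    {"dp": [-0.04, 0, 0], "turn": [0, 0, 0], "grip": 0},
    {"dp": [-0.02, 0.008, -0.02], "turn": [0, 0, 0], "grip": 0},
    {"dp": [0, 0.016, -0.04], "turn": [0, 0, 0], "grip": 0},
    {"dp": [0, 0.016, -0.04], "turn": [0, 0, 0], "grip": 0},
    {"dp": [0, 0.016, -0.04], "turn": [0, 0, 0], "grip": 0}
  ],
  "grip_force": 35
}}

```text
clock: 16.65
position: [0.5622, -0.108, 0.3283]
ee_rot: [0.656, 0.265, 0.656, -0.265]
contact_force: [0.2, 0.0, -0.9]
width: 0.0622
```

>>> {"name": "arm_command", "arguments": {
  "targets": [
    {"dp": [0, 0.016, -0.04], "turn": [0, 0, 0], "grip": 0},
    {"dp": [0, 0.017, -0.04], "turn": [0, 0, 0], "grip": 0},
    {"dp": [0, 0.017, -0.04], "turn": [0, 0, 0], "grip": 0},
    {"dp": [0, 0.017, -0.04], "turn": [0, 0, 0], "grip": 0},
    {"dp": [0, 0.017, -0.04], "turn": [0, 0, 0], "grip": 0},
    {"dp": [0, 0.017, -0.04], "turn": [0, 0, 0], "grip": 0},
    {"dp": [0, 0.017, -0.04], "turn": [0, 0, 0], "grip": 0},
    {"dp": [0, 0.016, -0.04], "turn": [0, 0, 0], "grip": 0}
  ]
}}

```text
clock: 17.45
position: [0.4248, 0.2107, 0.3283]
ee_rot: [0.656, 0.265, 0.655, -0.265]
contact_force: [0.5, 0.0, -1.2]
width: 0.0625
```

>>> {"name": "arm_command", "arguments": {
  "targets": [
    {"dp": [0, 0.006, -0.022], "turn": [0, 0, 0], "grip": 0},
    {"dp": [0, 0, 0], "turn": [0, 0, 0], "grip": 0},
    {"dp": [0, 0, 0], "turn": [0, 0, 0], "grip": 0},
    {"dp": [0, 0, 0], "turn": [0, 0, 0], "grip": 0}
  ]
}}

```text
clock: 17.85
position: [0.4148, 0.2283, 0.3279]
ee_rot: [0.656, 0.265, 0.655, -0.265]
contact_force: [-0.4, -0.4, -0.7]
width: 0.0627
```

```bash
python3 look.py w15
python3 - <<'E'
from h import *
from rig import manip
crop(cv2.imread('pics/w15.png'),220,130,200,150,4,'pics/w15c.png')
s=manip.get_state()
plan(s,[0.4159,.2301,.15],None)
E
```

```text
17.85 pos [0.4148 0.2283 0.3279] w 0.0627 F [-0.4 -0.4 -0.7]
grasp now [0.4149 0.228  0.1728] jaw ang 46.0 q6 -0.45 | turn [0.   0.04 0.  ] | dp in present axes mm [22.8  2.1 -0.7] | dp in goal axes mm [22.8  2.1 -0.6]
```

View pics/w15.png

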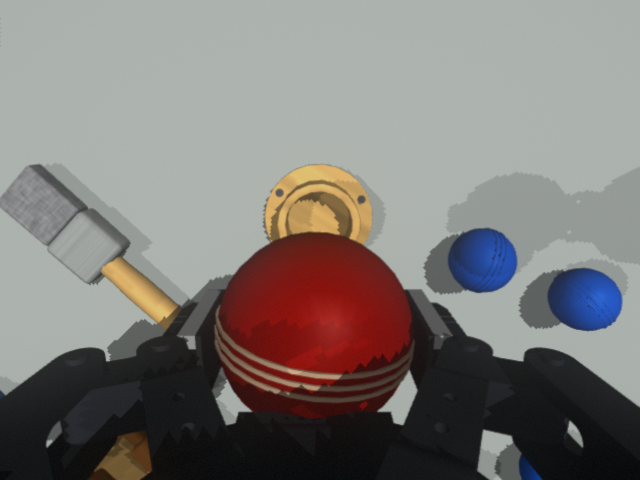

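View pics/w15c.png

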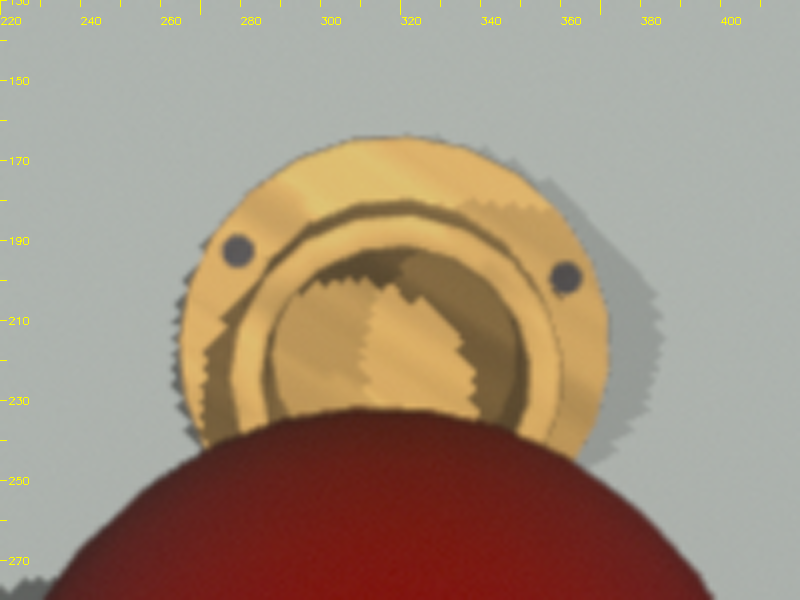

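Run:
```python
from h import *
from rig import manip
import pickle
s,c=pickle.load(open('pics/w15.pkl','rb'))
T=manip.calibration('top');S=manip.calibration('scene')
print(tri([(T,(216,296.2)),(S,(447,282)),(c,(318.9,225.2))]), tri([(T,(216,296.2)),(c,(318.9,225.2))])[0])
C=atz(c,(318.9,225.2),.026);print(C,atz(c,(318.5,217.7),.005))
# refine: fit circles: project ring pts
def f(p):
    r=[]
    Z=lambda a,rad,z: proj(c,[p[0]+rad*np.cos(a),p[1]+rad*np.sin(a),z])
    A=np.linspace(0,2*np.pi,181)
    for rad,z,l,rr,t in [(.029,.026,277.75,360,184.2),(.023,.026,285.5,352,192),(.040,.005,265,372,164.2)]:
        P=np.array([Z(a,rad,z) for a in A]); r+=[P[:,0].min()-l,P[:,0].max()-rr,P[:,1].min()-t]
    return np.array(r)
q=least_squares(f,C[:2]);print('fit',q.x,q.fun.round(2))
R=toolR(s);o,v=ray(c,(315.2,330));print('ball in tool at x=.1521:',(R.T@(o-s['position'])+R.T@v*(.1521-.0318)/(R.T@v)[0]).round(4))
plan(manip.get_state(),[q.x[0],q.x[1],.051],None)
```

```text
(array([0.41652215, 0.23020184, 0.02138207]), [np.float64(0.0014200088698816372), np.float64(0.001252389838620383), np.float64(0.0005891104931314783)]) [0.41699659 0.22968538 0.01844708]
[0.41622962 0.2311902  0.026     ] [0.41565487 0.23163733 0.005     ]
fit [0.41649436 0.2308389 ] [-1.13  0.99 -0.57 -0.14  0.25  0.55 -0.71  0.75  0.15]
ball in tool at x=.1521: [ 0.1521  0.0004 -0.0011]
grasp now [0.4149 0.228  0.1728] jaw ang 46.0 q6 -0.45 | turn [0.   0.04 0.  ] | dp in present axes mm [121.8   3.1  -0.8] | dp in goal axes mm [121.8   3.1  -0.7]
```

>>> {"name": "arm_command", "arguments": {
  "targets": [
    {"dp": [0.02, 0.003, 0], "turn": [0, 0, 0], "grip": 0},
    {"dp": [0.03, 0, 0], "turn": [0, 0, 0], "grip": 0},
    {"dp": [0.03, 0, 0], "turn": [0, 0, 0], "grip": 0},
    {"dp": [0.028, 0, 0], "turn": [0, 0, 0], "grip": 0},
    {"dp": [0, 0, 0], "turn": [0, 0, 0], "grip": 0},
    {"dp": [0, 0, 0], "turn": [0, 0, 0], "grip": 0}
  ]
}}

```text
clock: 18.5
position: [0.4171, 0.2305, 0.2198]
ee_rot: [0.655, 0.265, 0.656, -0.265]
contact_force: [0.5, 1.1, -0.7]
width: 0.0622
```

```bash
python3 look.py w16
python3 - <<'E'
from h import *
from rig import manip
s=manip.get_state()
plan(s,[0.4166,.231,.0461],None)
E
```

```text
18.5 pos [0.4171 0.2305 0.2198] w 0.0622 F [ 0.5  1.1 -0.7]
grasp now [0.4177 0.231  0.0656] jaw ang 46.0 q6 -0.44 | turn [-0.    0.05 -0.09] | dp in present axes mm [19.5 -0.5 -0.7] | dp in goal axes mm [19.5 -0.5 -0.7]
```

View pics/w16.png

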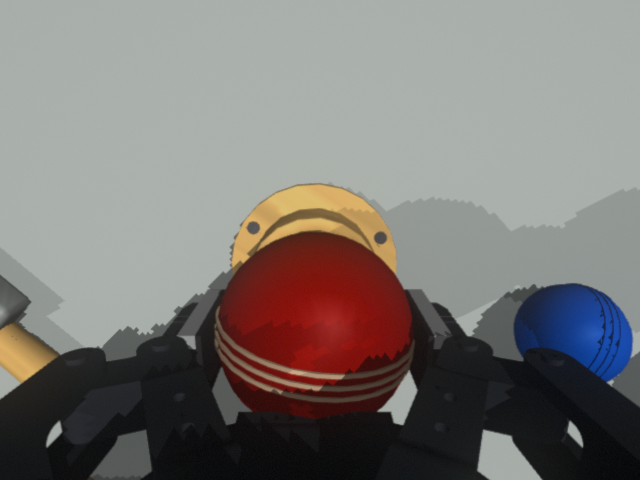

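>>> {"name": "arm_command", "arguments": {
  "targets": [
    {"dp": [0.008, 0, 0], "turn": [0, 0, 0], "grip": 0},
    {"dp": [0.006, 0, 0], "turn": [0, 0, 0], "grip": 0},
    {"dp": [0.004, 0, 0], "turn": [0, 0, 0], "grip": 0},
    {"dp": [0.001, 0, 0], "turn": [0, 0, 0], "grip": 0},
    {"dp": [0, 0, 0], "turn": [0, 0, 0], "grip": 0},
    {"dp": [0, 0, 0], "turn": [0, 0, 0], "grip": 0}
  ]
}}

```text
clock: 19.15
position: [0.4167, 0.2311, 0.2015]
ee_rot: [0.656, 0.265, 0.655, -0.264]
contact_force: [-0.5, -1.3, 5.1]
width: 0.0624
```

```bash
python3 look.py w17
```

```text
19.15 pos [0.4167 0.2311 0.2015] w 0.0624 F [-0.5 -1.3  5.1]
```

View pics/w17.png

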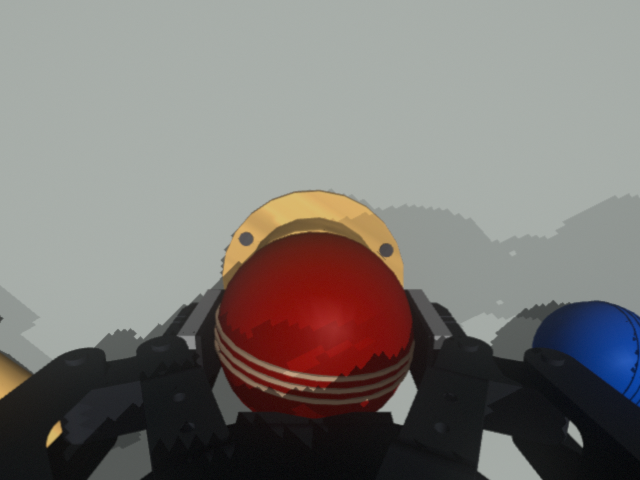

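Contact with the cup rim at about 5 N with the ball centred; releasing.

>>> {"name": "arm_command", "arguments": {
  "targets": [
    {"dp": [0, 0, 0], "turn": [0, 0, 0], "grip": 0.5},
    {"dp": [0, 0, 0], "turn": [0, 0, 0], "grip": 0.65},
    {"dp": [0, 0, 0], "turn": [0, 0, 0], "grip": 0.8},
    {"dp": [0, 0, 0], "turn": [0, 0, 0], "grip": 1},
    {"dp": [0, 0, 0], "turn": [0, 0, 0], "grip": 1},
    {"dp": [0, 0, 0], "turn": [0, 0, 0], "grip": 1}
  ]
}}

```text
clock: 19.8
position: [0.4164, 0.2312, 0.2006]
ee_rot: [0.656, 0.265, 0.656, -0.265]
contact_force: [-0.7, 0.1, 0.3]
width: 0.085
```

>>> {"name": "arm_command", "arguments": {
  "targets": [
    {"dp": [-0.015, 0, 0], "turn": [0, 0, 0], "grip": 1},
    {"dp": [-0.03, 0, 0], "turn": [0, 0, 0], "grip": 1},
    {"dp": [-0.04, 0, 0], "turn": [0, 0, 0], "grip": 1},
    {"dp": [-0.045, 0, 0], "turn": [0, 0, 0], "grip": 1},
    {"dp": [-0.045, 0, 0], "turn": [0, 0, 0], "grip": 1},
    {"dp": [-0.045, 0, 0], "turn": [0, 0, 0], "grip": 1},
    {"dp": [-0.045, 0, 0], "turn": [0, 0, 0], "grip": 1},
    {"dp": [0, 0, 0], "turn": [0, 0, 0], "grip": 1}
  ]
}}

```text
clock: 20.6
position: [0.4174, 0.2316, 0.4722]
ee_rot: [0.659, 0.268, 0.652, -0.261]
contact_force: [0.8, 0.2, -0.7]
width: 0.0856
```

```bash
python3 look.py w18
python3 - <<'E'
from h import *
from rig import manip
crop(cv2.imread('pics/top0.png'),460,230,100,75,7,'pics/t_bt.png')
s=manip.get_state()
plan(s,[0.492,-.4355,.28],None)
E
```

```text
20.6 pos [0.4174 0.2316 0.4722] w 0.0856 F [ 0.8  0.2 -0.7]
grasp now [0.4179 0.2318 0.314 ] jaw ang 46.0 q6 -0.44 | turn [-0.    0.18 -0.4 ] | dp in present axes mm [  32.7 -428.1  516.9] | dp in goal axes mm [  34.  -427.9  517. ]
```

View pics/w18.png

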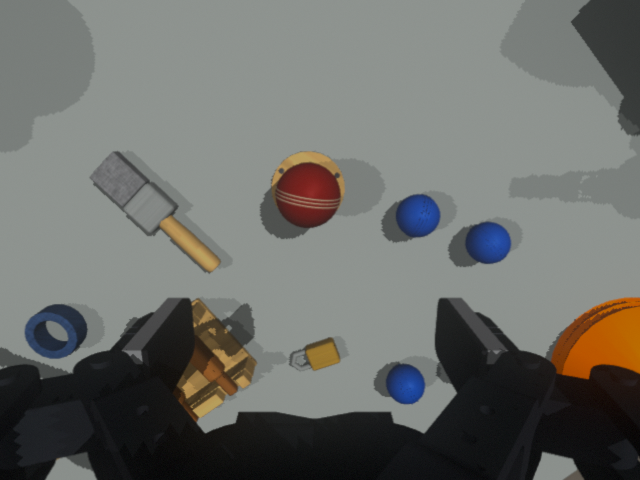

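View pics/t_bt.png

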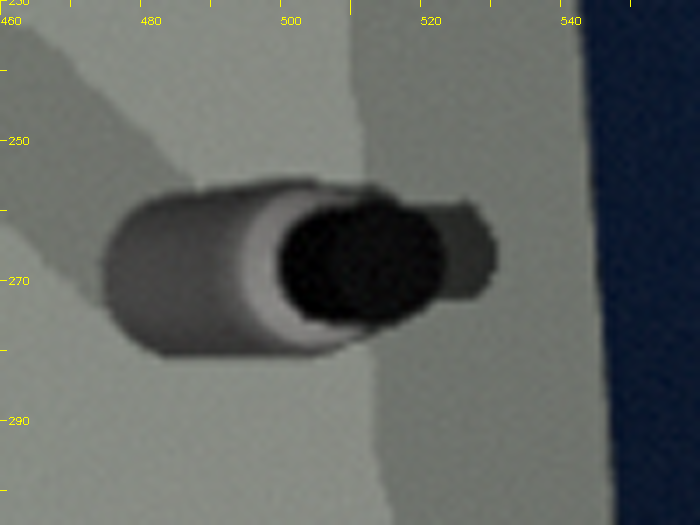

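>>> {"name": "arm_command", "arguments": {
  "targets": [
    {"dp": [0, -0.02, 0.024], "turn": [0, 0, 0], "grip": 1},
    {"dp": [0, -0.027, 0.033], "turn": [0, 0, 0], "grip": 1},
    {"dp": [0, -0.027, 0.033], "turn": [0, 0, 0], "grip": 1},
    {"dp": [0, -0.027, 0.033], "turn": [0, 0, 0], "grip": 1},
    {"dp": [0, -0.027, 0.033], "turn": [0, 0, 0], "grip": 1},
    {"dp": [0, -0.027, 0.033], "turn": [0, 0, 0], "grip": 1},
    {"dp": [0, -0.027, 0.033], "turn": [0, 0, 0], "grip": 1},
    {"dp": [0, -0.027, 0.033], "turn": [0, 0, 0], "grip": 1}
  ]
}}

```text
clock: 21.45
position: [0.4544, -0.0979, 0.464]
ee_rot: [0.655, 0.265, 0.657, -0.265]
contact_force: [1.1, -0.2, -0.2]
width: 0.0856
```

>>> {"name": "arm_command", "arguments": {
  "targets": [
    {"dp": [0, -0.027, 0.033], "turn": [0, 0, 0], "grip": 1},
    {"dp": [0, -0.027, 0.033], "turn": [0, 0, 0], "grip": 1},
    {"dp": [0, -0.027, 0.033], "turn": [0, 0, 0], "grip": 1},
    {"dp": [0, -0.027, 0.033], "turn": [0, 0, 0], "grip": 1},
    {"dp": [0, -0.027, 0.033], "turn": [0, 0, 0], "grip": 1},
    {"dp": [0, -0.027, 0.033], "turn": [0, 0, 0], "grip": 1},
    {"dp": [0, -0.027, 0.033], "turn": [0, 0, 0], "grip": 1},
    {"dp": [0, -0.027, 0.033], "turn": [0, 0, 0], "grip": 1}
  ]
}}

```text
clock: 22.25
position: [0.4949, -0.4367, 0.4633]
ee_rot: [0.655, 0.265, 0.657, -0.264]
contact_force: [-0.3, -1.2, 0.7]
width: 0.0855
```

>>> {"name": "arm_command", "arguments": {
  "targets": [
    {"dp": [0, -0.005, 0.005], "turn": [0, 0, 0], "grip": 1},
    {"dp": [0, 0, 0], "turn": [0, 0, 0], "grip": 1},
    {"dp": [0, 0, 0], "turn": [0, 0, 0], "grip": 1}
  ]
}}

```text
clock: 22.55
position: [0.4951, -0.4412, 0.4644]
ee_rot: [0.655, 0.265, 0.657, -0.264]
contact_force: [0.9, 0.0, 1.7]
width: 0.0852
```

```bash
python3 look.py w19
python3 - <<'E'
from h import *
from rig import manip
T=manip.calibration('top');S=manip.calibration('scene')
print(atz(T,(514,267.2),.175),atz(T,(487.2,269),0))
print(tri([(T,(514,267.2)),(S,(196.5,96))]))
E
```

```text
22.55 pos [ 0.4951 -0.4412  0.4644] w 0.0852 F [0.9 0.  1.7]
[ 0.48832604 -0.44120563  0.175     ] [ 0.48942558 -0.44967576  0.        ]
(array([ 0.49027518, -0.44246108,  0.17821648]), [np.float64(0.003199133571546799), np.float64(0.0031991335715468388)])
```

View pics/w19.png

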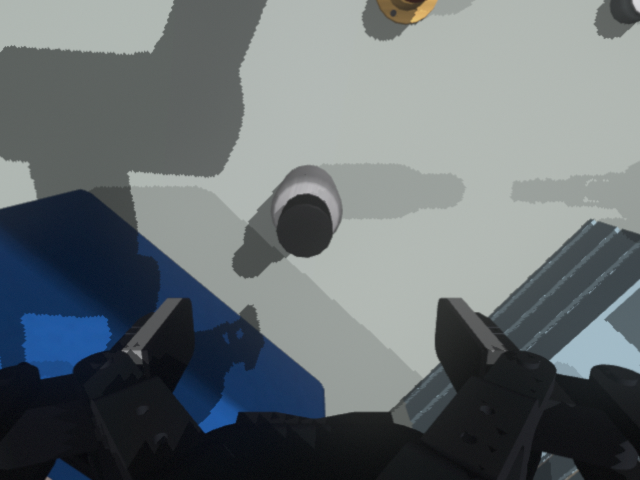

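Run:
```python
from h import *
from rig import manip
import pickle
s,c=pickle.load(open('pics/w19.pkl','rb'))
crop(cv2.imread('pics/w19.png'),250,150,120,120,5,'pics/w19c.png')
T=manip.calibration('top')
print(tri([(T,(544,195)),(c,(325,385))]),tri([(T,(556,341)),(c,(83,191))]))
```

```text
(array([ 0.68388671, -0.60809815, -0.01153779]), [np.float64(0.006415516479681953), np.float64(0.00641551647968194)]) (array([ 0.29894203, -0.65978196, -0.06372877]), [np.float64(0.007530571544900469), np.float64(0.007530571544900462)])
```

View pics/w19c.png

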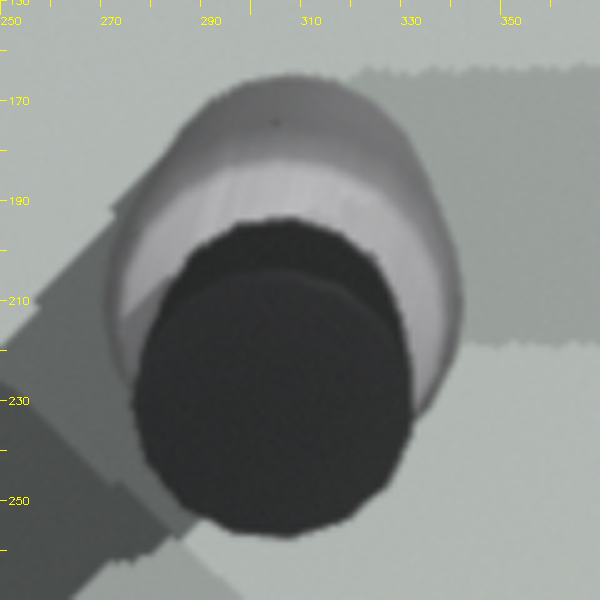

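Run:
```python
from h import *
from rig import manip
import pickle
s,c=pickle.load(open('pics/w19.pkl','rb'))
T=manip.calibration('top');S=manip.calibration('scene')
print([atz(T,(545,265),z).round(3) for z in (0,.1,.2)])
print(tri([(T,(514,267.2)),(c,(304.8,230.6))]),tri([(S,(197.5,97)),(c,(304.8,230.6))]))
C=atz(c,(304.8,230.6),.175);print(C)
plan(s,[C[0],C[1],.15],46)
```

```text
[array([ 0.5  , -0.606,  0.   ]), array([ 0.496, -0.553,  0.1  ]), array([ 0.492, -0.5  ,  0.2  ])]
(array([ 0.48976673, -0.44515297,  0.1678551 ]), [np.float64(0.001338078420778102), np.float64(0.001338078420778026)]) (array([ 0.4901339 , -0.44468252,  0.1749516 ]), [np.float64(0.00036351015693635464), np.float64(0.0003635101569363731)])
[ 0.48985019 -0.44442061  0.175     ]
grasp now [ 0.4948 -0.4407  0.3094] jaw ang 46.1 q6 -1.64 | turn [ 0.06 -0.19 -0.06] | dp in present axes mm [159.4  -6.1  -1. ] | dp in goal axes mm [159.4  -6.   -1.5]
```

>>> {"name": "arm_command", "arguments": {
  "targets": [
    {"dp": [0.01, -0.006, -0.001], "turn": [0, 0, 0], "grip": 0.7},
    {"dp": [0.03, 0, 0], "turn": [0, 0, 0], "grip": 0.7},
    {"dp": [0.03, 0, 0], "turn": [0, 0, 0], "grip": 0.7},
    {"dp": [0.02, 0, 0], "turn": [0, 0, 0], "grip": 0.7},
    {"dp": [0, 0, 0], "turn": [0, 0, 0], "grip": 0.7},
    {"dp": [0, 0, 0], "turn": [0, 0, 0], "grip": 0.7}
  ]
}}

```text
clock: 23.2
position: [0.4902, -0.4451, 0.376]
ee_rot: [0.656, 0.264, 0.656, -0.264]
contact_force: [-0.2, -0.9, 1.0]
width: 0.0727
```

```bash
python3 look.py w20
python3 - <<'E'
from h import *
from rig import manip
s=manip.get_state()
plan(s,[0.49,-.4446,.152],46)
E
```

```text
23.2 pos [ 0.4902 -0.4451  0.376 ] w 0.0727 F [-0.2 -0.9  1. ]
grasp now [ 0.4907 -0.4456  0.222 ] jaw ang 46.1 q6 -1.65 | turn [0.08 0.12 0.01] | dp in present axes mm [70.   0.3 -1. ] | dp in goal axes mm [70.   0.3 -0.9]
```

View pics/w20.png

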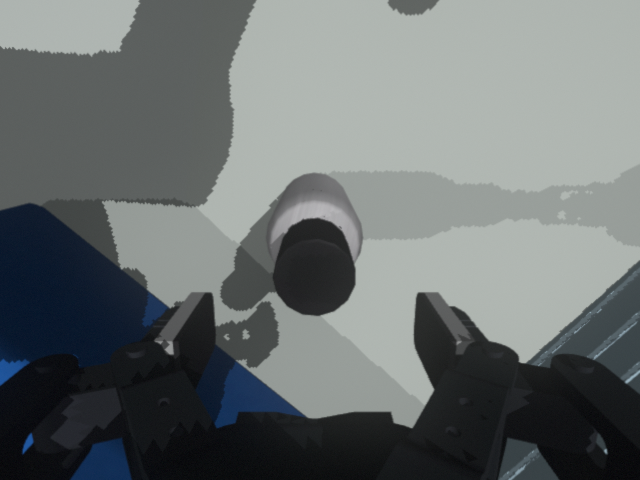

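>>> {"name": "arm_command", "arguments": {
  "targets": [
    {"dp": [0.02, 0, -0.001], "turn": [0, 0, 0], "grip": 0.7},
    {"dp": [0.02, 0, 0], "turn": [0, 0, 0], "grip": 0.7},
    {"dp": [0.02, 0, 0], "turn": [0, 0, 0], "grip": 0.7},
    {"dp": [0.009, 0, 0], "turn": [0, 0, 0], "grip": 0.7},
    {"dp": [0, 0, 0], "turn": [0, 0, 0], "grip": 0.5},
    {"dp": [0, 0, 0], "turn": [0, 0, 0], "grip": 0.3},
    {"dp": [0, 0, 0], "turn": [0, 0, 0], "grip": 0.15},
    {"dp": [0, 0, 0], "turn": [0, 0, 0], "grip": 0}
  ],
  "grip_force": 20
}}

```text
clock: 24.05
position: [0.4898, -0.4453, 0.3079]
ee_rot: [0.656, 0.264, 0.655, -0.265]
contact_force: [1.2, 0.2, 0.7]
width: 0.043
```

```bash
python3 look.py w21
```

```text
24.05 pos [ 0.4898 -0.4453  0.3079] w 0.043 F [1.2 0.2 0.7]
```

View pics/w21.png

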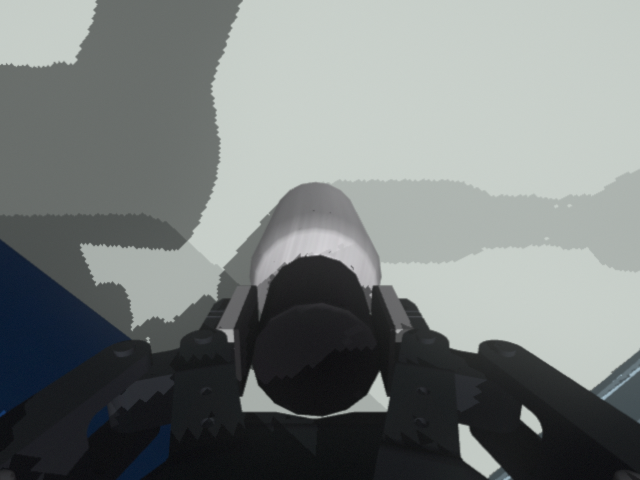

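>>> {"name": "arm_command", "arguments": {
  "targets": [
    {"dp": [0, 0, 0], "turn": [0, 0, 0], "grip": -0.1},
    {"dp": [0, 0, 0], "turn": [0, 0, 0], "grip": -0.2},
    {"dp": [0, 0, 0], "turn": [0, 0, 0], "grip": -0.4},
    {"dp": [0, 0, 0], "turn": [0, 0, 0], "grip": -0.5}
  ]
}}

```text
clock: 24.5
position: [0.4897, -0.4451, 0.3073]
ee_rot: [0.656, 0.265, 0.655, -0.265]
contact_force: [0.5, 0.5, 4.0]
width: 0.0376
```

>>> {"name": "arm_command", "arguments": {
  "targets": [
    {"dp": [0, 0, 0], "turn": [0, 0, 0], "grip": -0.5},
    {"dp": [0, 0, 0], "turn": [0, 0, 0], "grip": -0.5},
    {"dp": [-0.005, 0, 0], "turn": [0, 0, 0], "grip": -0.5},
    {"dp": [-0.01, 0, 0], "turn": [0, 0, 0], "grip": -0.5},
    {"dp": [-0.02, 0, 0], "turn": [0, 0, 0], "grip": -0.5},
    {"dp": [-0.025, 0, 0], "turn": [0, 0, 0], "grip": -0.5},
    {"dp": [0, 0, 0], "turn": [0, 0, 0], "grip": -0.5},
    {"dp": [0, 0, 0], "turn": [0, 0, 0], "grip": -0.5}
  ],
  "grip_force": 60
}}

```text
clock: 25.3
position: [0.4894, -0.445, 0.3665]
ee_rot: [0.656, 0.265, 0.656, -0.265]
contact_force: [-0.4, -0.3, -2.8]
width: 0.0369
```

```bash
python3 look.py w22; python3 look.py s22 scene;python3 - <<'E'
from h import *
crop(cv2.imread('pics/s22.png'),140,40,180,160,4,'pics/s22c.png')
E
```

```text
25.3 pos [ 0.4894 -0.445   0.3665] w 0.0369 F [-0.4 -0.3 -2.8]
25.35 pos [ 0.4892 -0.4447  0.3655] w 0.0371 F [ 0.1  0.4 -2.8]
```

View pics/w22.png

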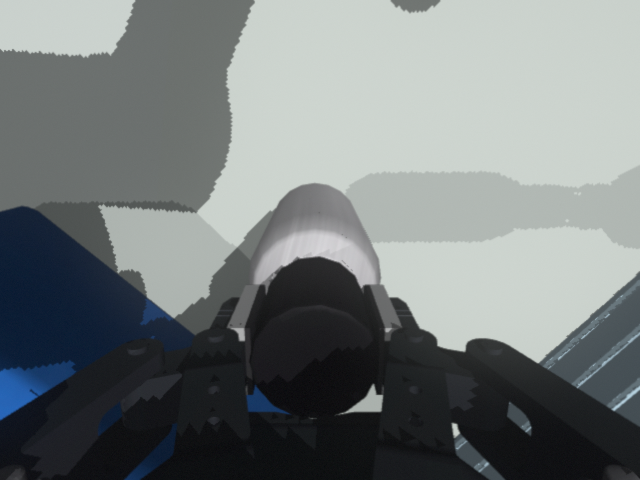

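View pics/s22c.png

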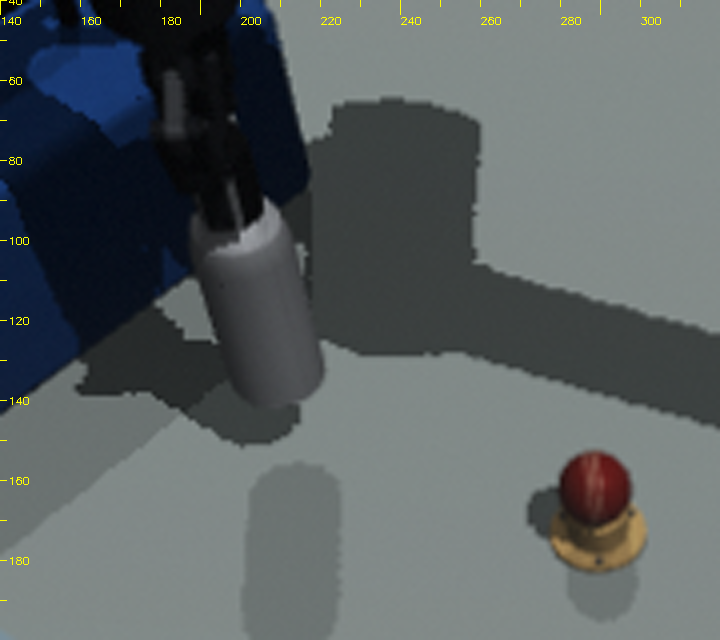

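>>> {"name": "arm_command", "arguments": {
  "targets": [
    {"dp": [-0.02, 0, 0], "turn": [0, 0, 0], "grip": -0.5},
    {"dp": [-0.025, 0.01, -0.004], "turn": [0, 0, 0], "grip": -0.5},
    {"dp": [-0.02, 0.02, -0.008], "turn": [0, 0, 0], "grip": -0.5},
    {"dp": [0, 0.028, -0.011], "turn": [0, 0, 0], "grip": -0.5},
    {"dp": [0, 0.028, -0.011], "turn": [0, 0, 0], "grip": -0.5},
    {"dp": [0, 0.028, -0.011], "turn": [0, 0, 0], "grip": -0.5},
    {"dp": [0, 0.028, -0.011], "turn": [0, 0, 0], "grip": -0.5},
    {"dp": [0, 0.028, -0.011], "turn": [0, 0, 0], "grip": -0.5}
  ]
}}

```text
clock: 26.2
position: [0.5595, -0.2749, 0.4298]
ee_rot: [0.655, 0.265, 0.657, -0.264]
contact_force: [-0.1, 0.0, -2.9]
width: 0.0372
```

>>> {"name": "arm_command", "arguments": {
  "targets": [
    {"dp": [0, 0.028, -0.011], "turn": [0, 0, 0], "grip": -0.5},
    {"dp": [0, 0.028, -0.011], "turn": [0, 0, 0], "grip": -0.5},
    {"dp": [0, 0.028, -0.011], "turn": [0, 0, 0], "grip": -0.5},
    {"dp": [0, 0.028, -0.011], "turn": [0, 0, 0], "grip": -0.5},
    {"dp": [0, 0.028, -0.011], "turn": [0, 0, 0], "grip": -0.5},
    {"dp": [0, 0.02, -0.008], "turn": [0, 0, 0], "grip": -0.5},
    {"dp": [0, 0.01, -0.004], "turn": [0, 0, 0], "grip": -0.5},
    {"dp": [0, 0, 0], "turn": [0, 0, 0], "grip": -0.5}
  ]
}}

```text
clock: 27.0
position: [0.6293, -0.1061, 0.4303]
ee_rot: [0.655, 0.264, 0.657, -0.264]
contact_force: [-0.5, 0.4, -2.1]
width: 0.0368
```

```bash
python3 look.py w23
python3 - <<'E'
from h import *
from rig import manip
s=manip.get_state()
plan(s,[0.675,-.006,.28],46)
E
```

```text
27.0 pos [ 0.6293 -0.1061  0.4303] w 0.0368 F [-0.5  0.4 -2.1]
grasp now [ 0.6287 -0.1073  0.2756] jaw ang 46.1 q6 -1.08 | turn [ 0.1  -0.07  0.1 ] | dp in present axes mm [ -4.5 104.8 -37.1] | dp in goal axes mm [ -4.4 104.8 -37.3]
```

View pics/w23.png

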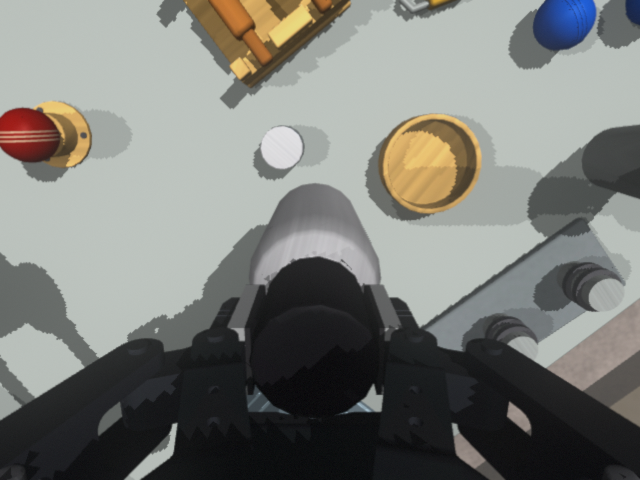

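Run:
```python
from h import *
crop(cv2.imread('pics/w23.png'),365,100,130,125,5,'pics/w23c.png')
```

```text
(no output)
```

View pics/w23c.png

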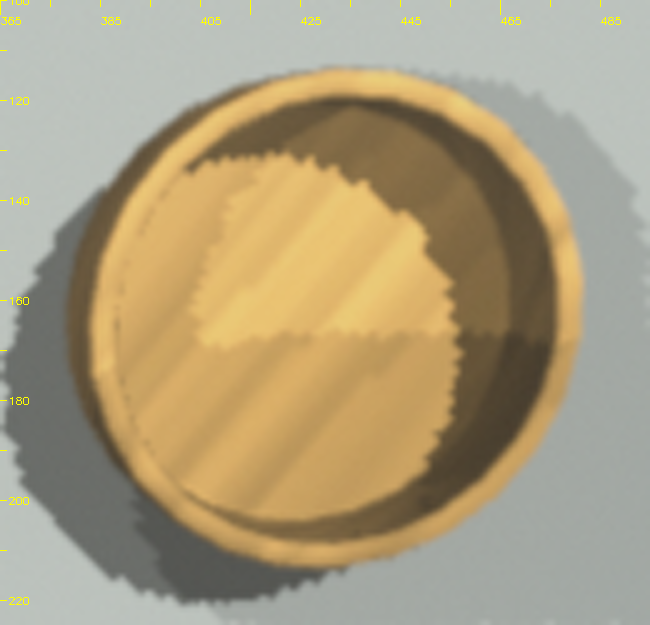

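Run:
```python
from h import *
from rig import manip
import pickle
s,c=pickle.load(open('pics/w23.pkl','rb'))
T=manip.calibration('top');S=manip.calibration('scene')
print(tri([(T,(313.3,192)),(S,(284.5,296)),(c,(432.2,163.4))]))
C=atz(c,(432.2,163.4),.03);print(C)
# bottle tilt in hand: body silhouette
plan(s,[C[0],C[1],.25],46)
```

```text
(array([ 0.67541396, -0.00539711,  0.03030724]), [np.float64(0.001386515838733263), np.float64(0.00031676006695888724), np.float64(0.0011397447999422889)])
[ 0.67653838 -0.00478547  0.03      ]
grasp now [ 0.629  -0.106   0.2753] jaw ang 46.2 q6 -1.08 | turn [ 0.16 -0.12  0.06] | dp in present axes mm [ 25.3 105.8 -36.1] | dp in goal axes mm [ 25.3 105.7 -36.4]
```

Run:
```python
from h import *
import pickle
s,c=pickle.load(open('pics/w23.pkl','rb'))
R=toolR(s)
def at(px,x):
    o,v=ray(c,px);o=R.T@(o-s['position']);v=R.T@v;return (o+v*(x-o[0])/v[0]).round(4)
print('cap top',at((312.5,360),.1323),'foot near edge',at((316,184),.3073),'shoulder L,R', at((251,270),.19),at((381,270),.19))
```

```text
cap top [ 0.1323 -0.0004 -0.0022] foot near edge [ 0.3073  0.0011 -0.0289] shoulder L,R [ 0.19   -0.0262 -0.0085] [ 0.19    0.0277 -0.0085]
```

>>> {"name": "arm_command", "arguments": {
  "targets": [
    {"dp": [0, 0.01, -0.004], "turn": [0, 0, 0], "grip": -0.5},
    {"dp": [0, 0.022, -0.008], "turn": [0, 0, 0], "grip": -0.5},
    {"dp": [0, 0.028, -0.009], "turn": [0, 0, 0], "grip": -0.5},
    {"dp": [0, 0.028, -0.009], "turn": [0, 0, 0], "grip": -0.5},
    {"dp": [0.005, 0.017, -0.006], "turn": [0, 0, 0], "grip": -0.5},
    {"dp": [0.02, 0, 0], "turn": [0, 0, 0], "grip": -0.5},
    {"dp": [0, 0, 0], "turn": [0, 0, 0], "grip": -0.5},
    {"dp": [0, 0, 0], "turn": [0, 0, 0], "grip": -0.5}
  ]
}}

```text
clock: 27.85
position: [0.6758, -0.0073, 0.4061]
ee_rot: [0.655, 0.265, 0.656, -0.265]
contact_force: [0.4, 1.4, -1.4]
width: 0.0364
```

```bash
python3 look.py w24; python3 look.py s24 scene
python3 - <<'E'
from h import *
from rig import manip
crop(cv2.imread('pics/s24.png'),200,150,160,150,4,'pics/s24c.png')
s=manip.get_state()
plan(s,[0.676,-.005,.16],46)
E
```

```text
27.85 pos [ 0.6758 -0.0073  0.4061] w 0.0364 F [ 0.4  1.4 -1.4]
27.9 pos [ 0.676  -0.0074  0.4069] w 0.037 F [-0.1  0.1 -2. ]
grasp now [ 0.6763 -0.0075  0.2525] jaw ang 46.0 q6 -0.92 | turn [-0.01  0.06 -0.03] | dp in present axes mm [92.5  1.7 -1.9] | dp in goal axes mm [92.5  1.7 -1.8]
```

View pics/w24.png

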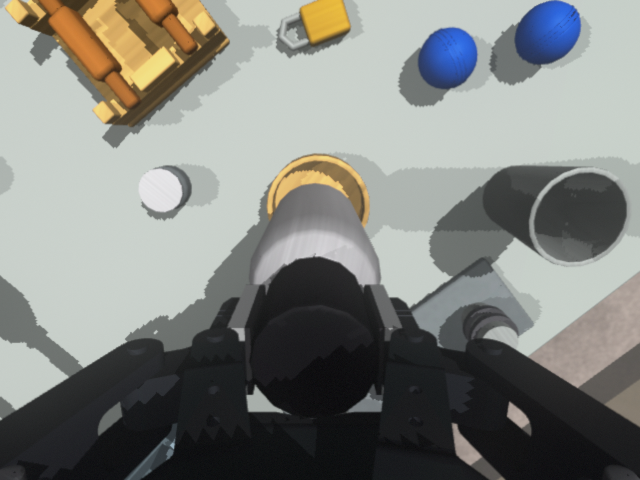

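View pics/s24c.png

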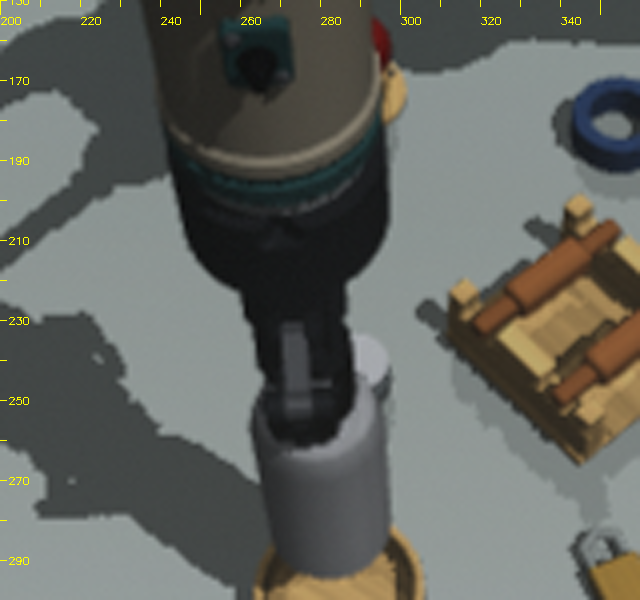

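>>> {"name": "arm_command", "arguments": {
  "targets": [
    {"dp": [0.015, 0.002, -0.002], "turn": [0, 0, 0], "grip": -0.5},
    {"dp": [0.02, 0, 0], "turn": [0, 0, 0], "grip": -0.5},
    {"dp": [0.02, 0, 0], "turn": [0, 0, 0], "grip": -0.5},
    {"dp": [0.015, 0, 0], "turn": [0, 0, 0], "grip": -0.5},
    {"dp": [0.01, 0, 0], "turn": [0, 0, 0], "grip": -0.5},
    {"dp": [0.006, 0, 0], "turn": [0, 0, 0], "grip": -0.5},
    {"dp": [0, 0, 0], "turn": [0, 0, 0], "grip": -0.5},
    {"dp": [0, 0, 0], "turn": [0, 0, 0], "grip": -0.5}
  ]
}}

```text
clock: 28.75
position: [0.6763, -0.004, 0.3216]
ee_rot: [0.656, 0.265, 0.655, -0.265]
contact_force: [0.3, -0.3, -3.0]
width: 0.0367
```

```bash
python3 look.py w25
python3 - <<'E'
from h import *
from rig import manip
s=manip.get_state()
plan(s,[0.676,-.005,.1583],46)
E
```

```text
28.75 pos [ 0.6763 -0.004   0.3216] w 0.0367 F [ 0.3 -0.3 -3. ]
grasp now [ 0.6767 -0.004   0.1668] jaw ang 46.0 q6 -0.91 | turn [ 0.04  0.09 -0.08] | dp in present axes mm [ 8.5 -1.   0.4] | dp in goal axes mm [ 8.5 -1.   0.5]
```

View pics/w25.png

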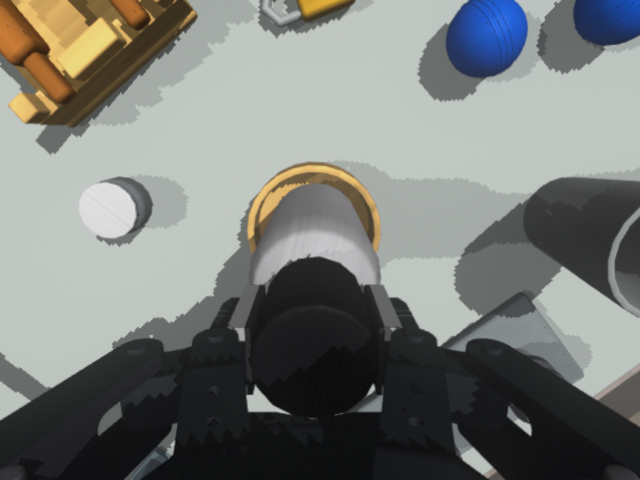

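>>> {"name": "arm_command", "arguments": {
  "targets": [
    {"dp": [0.004, 0, 0], "turn": [0, 0, 0], "grip": -0.5},
    {"dp": [0.003, 0, 0], "turn": [0, 0, 0], "grip": -0.5},
    {"dp": [0.001, 0, 0], "turn": [0, 0, 0], "grip": -0.5},
    {"dp": [0, 0, 0], "turn": [0, 0, 0], "grip": -0.5},
    {"dp": [0, 0, 0], "turn": [0, 0, 0], "grip": -0.5}
  ]
}}

```text
clock: 29.3
position: [0.6761, -0.0038, 0.3135]
ee_rot: [0.656, 0.265, 0.655, -0.264]
contact_force: [-0.5, 0.7, 3.2]
width: 0.0368
```

Force turned from −3 to +3 N: it stands on the ring floor. Releasing slowly, then rising straight up.

>>> {"name": "arm_command", "arguments": {
  "targets": [
    {"dp": [0, 0, 0], "turn": [0, 0, 0], "grip": -0.1},
    {"dp": [0, 0, 0], "turn": [0, 0, 0], "grip": 0},
    {"dp": [0, 0, 0], "turn": [0, 0, 0], "grip": 0.2},
    {"dp": [0, 0, 0], "turn": [0, 0, 0], "grip": 0.5},
    {"dp": [0, 0, 0], "turn": [0, 0, 0], "grip": 0.8},
    {"dp": [0, 0, 0], "turn": [0, 0, 0], "grip": 0.8}
  ],
  "grip_force": 20
}}

```text
clock: 29.9
position: [0.676, -0.0039, 0.3126]
ee_rot: [0.656, 0.265, 0.656, -0.265]
contact_force: [1.0, 0.4, -0.6]
width: 0.077
```

```bash
python3 look.py w26
```

```text
29.9 pos [ 0.676  -0.0039  0.3126] w 0.077 F [ 1.   0.4 -0.6]
```

View pics/w26.png

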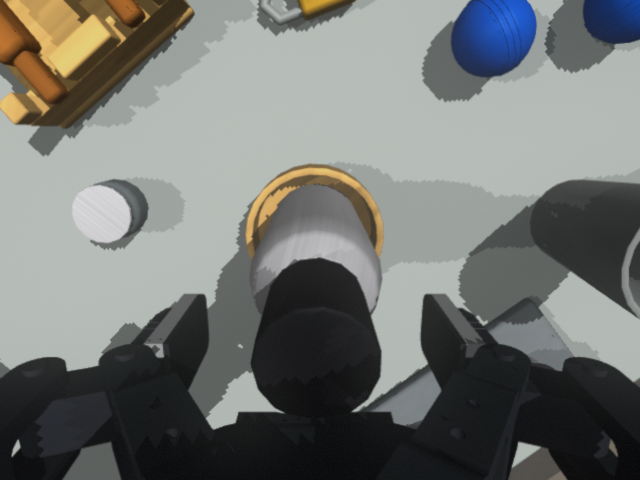

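>>> {"name": "arm_command", "arguments": {
  "targets": [
    {"dp": [-0.015, 0, 0], "turn": [0, 0, 0], "grip": 0.8},
    {"dp": [-0.025, 0, 0], "turn": [0, 0, 0], "grip": 0.8},
    {"dp": [-0.03, 0, 0], "turn": [0, 0, 0], "grip": 0.8},
    {"dp": [-0.03, 0, 0], "turn": [0, 0, 0], "grip": 0.8},
    {"dp": [-0.03, 0, 0], "turn": [0, 0, 0], "grip": 0.8},
    {"dp": [-0.03, -0.02, -0.02], "turn": [0, 0, 0], "grip": 0.8},
    {"dp": [-0.01, -0.028, -0.03], "turn": [0, 0, 0], "grip": 0.8},
    {"dp": [0, -0.028, -0.03], "turn": [0, 0, 0], "grip": 0.8}
  ]
}}

```text
clock: 30.75
position: [0.565, -0.0031, 0.4848]
ee_rot: [0.657, 0.265, 0.654, -0.264]
contact_force: [0.1, -1.6, 0.7]
width: 0.0767
```

>>> {"name": "arm_command", "arguments": {
  "targets": [
    {"dp": [0, -0.028, -0.03], "turn": [0, 0, 0], "grip": 0.8},
    {"dp": [0, -0.028, -0.03], "turn": [0, 0, 0], "grip": 0.8},
    {"dp": [0, -0.028, -0.03], "turn": [0, 0, 0], "grip": 0.8},
    {"dp": [0, -0.028, -0.03], "turn": [0, 0, 0], "grip": 0.8},
    {"dp": [0, -0.015, -0.015], "turn": [0, 0, 0], "grip": 0.8},
    {"dp": [0, 0, 0], "turn": [0, 0, 0], "grip": 0.8},
    {"dp": [0, 0, 0], "turn": [0, 0, 0], "grip": 0.8}
  ]
}}

```text
clock: 31.45
position: [0.3803, -0.0008, 0.4832]
ee_rot: [0.657, 0.265, 0.655, -0.264]
contact_force: [0.2, -0.1, -0.6]
width: 0.0771
```

```bash
python3 look.py w27; python3 look.py s27 scene; python3 look.py t27 top
python3 - <<'E'
from h import *
from rig import manip
crop(cv2.imread('pics/s27.png'),230,130,260,200,3,'pics/s27c.png')
crop(cv2.imread('pics/t27.png'),190,160,250,180,3,'pics/t27c.png')
E
```

```text
31.45 pos [ 0.3803 -0.0008  0.4832] w 0.0771 F [ 0.2 -0.1 -0.6]
31.5 pos [ 0.381  -0.0009  0.483 ] w 0.0767 F [-0.3  0.9 -0. ]
31.55 pos [ 0.3813 -0.0009  0.4828] w 0.0767 F [ 0.2  0.5 -0.5]
```

View pics/s27c.png

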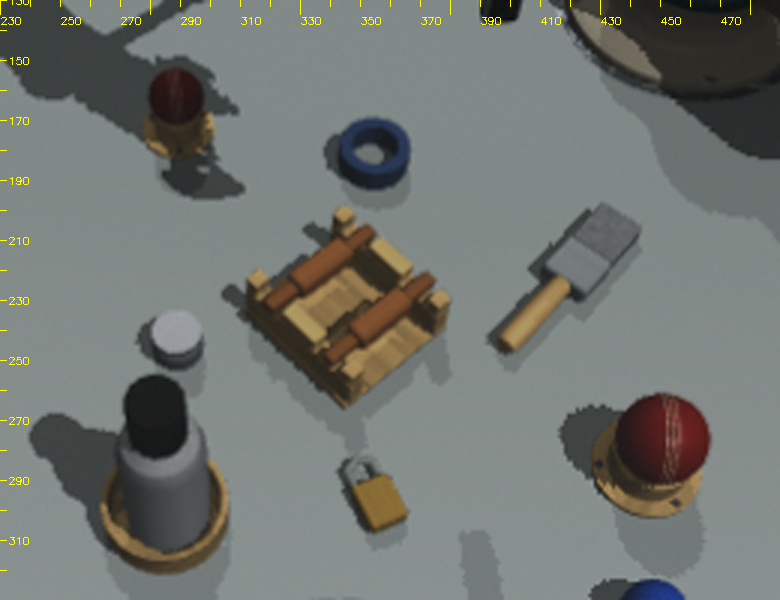

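View pics/t27c.png

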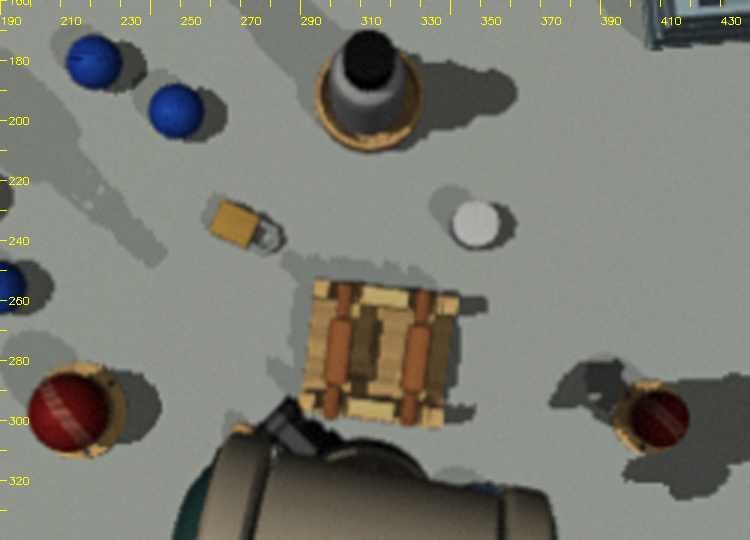

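View pics/w27.png

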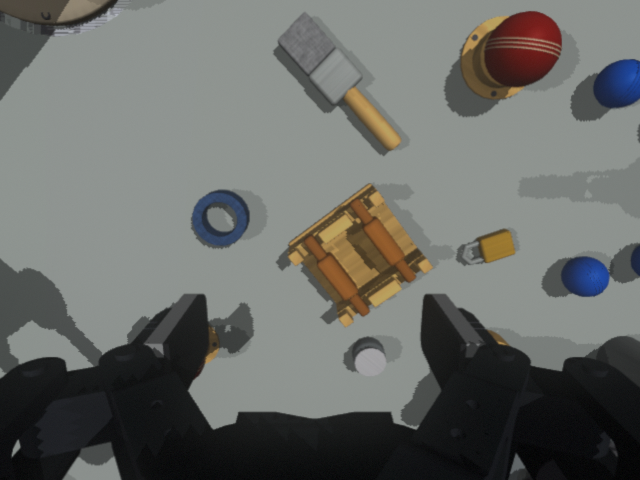

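```bash
python3 - <<'E'
from h import *
from rig import manip
T=manip.calibration('top');S=manip.calibration('scene')
a=np.radians(-6.6);free=np.array([.4688,.0177])
for n,t,s,seat in [('big',(212.7,297.7),(450.7,276.3),(.4165,.2308,.048)),('small',(410.3,299.3),(288.5,162),(.4152,-.2399,.044)),
 ('bail top',(302.7,276.7),(356.7,236),(.4688,.0177,.050)),('racked top',(329,279),(336.7,219),(.4688+.064*np.sin(a),.0177-.064*np.cos(a),.050)),
 ('bailfar',(304.3,256),(341.3,248),0),('bailnear',(300.3,297.5),(373.5,224),0),
 ('captop',(313,179.5),(281.3,261),(.676,-.005,.181))]:
    X,r=tri([(T,t),(S,s)]);print(n,X.round(4),np.round(r,4),(X-seat).round(4) if seat else '')
E
python3 - <<'E'
import sys;sys.path.insert(0,'.')
from h import *
import os;os.chdir('.')
t=cv2.imread('pics/t27.png');t0=cv2.imread('pics/top0.png')
crop(np.hstack([t0[245:310,280:355],t[245:310,280:355]]),0,0,150,65,5,'pics/cmp.png')
E
```

```text
big [0.4138 0.2315 0.0466] [0.0001 0.0001] [-0.0027  0.0007 -0.0014]
small [ 0.4137 -0.2407  0.0439] [0.0006 0.0006] [-0.0015 -0.0008 -0.0001]
bail top [0.4658 0.0182 0.0404] [0.0007 0.0007] [-0.003   0.0005 -0.0096]
racked top [ 0.4609 -0.0449  0.0402] [0.0008 0.0008] [-0.0006  0.001  -0.0098]
bailfar [0.5154 0.0145 0.0467] [0.0003 0.0003] 
bailnear [0.4152 0.0248 0.0387] [0.0023 0.0023] 
captop [ 0.6717 -0.0045  0.1831] [0.001 0.001] [-0.0043  0.0005  0.0021]
```

View pics/cmp.png

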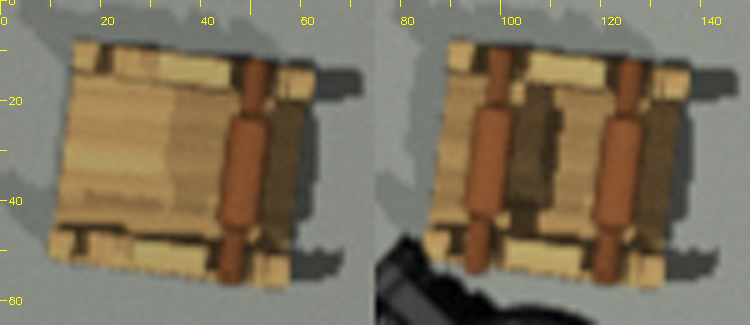

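Run:
```python
from rig import manip
s=manip.get_state();print(s['clock'],abs(s['qd']).max())
print(manip.sign_off())
```

```text
31.6 0.007616204033896219
the job is handed in; nothing more can be done
None
```

All four pieces are back in their holders, and I handed the job in at about 31.6 s with the gripper open and clear. The hand-in itself reports no verdict.

I racked the loose bail, then set the small ball, the large ball and the bottle on their places. I let go of each one only once the wrist force showed it was resting on its holder.

Last checks, measured from the scene and top cameras after retreating:

| Piece | Offset from its place | Limit |
|---|---|---|
| Large ball | about 3 mm | 8 mm |
| Small ball | about 2 mm | 8 mm |
| Loose bail | about 3 mm along, 1 mm across, 0.5 mm in height | 12, 10 and 6 mm |
| Bottle, horizontal (measured at the cap top) | about 4 mm | 13 mm |
| Bottle, height (measured at the cap top) | about 2 mm | 6 mm |

- **Bottle:** it looks upright in both views; I did not measure its tilt angle.
- **Racked bail:** it looks unmoved when the before and after top pictures are put side by side.
- **Blue balls:** I did not touch them.
- **Disagreements:** the cameras differed by only 1 to 3 mm. The triangulated heights along the loose bail scattered by up to 8 mm from end to end because the pixel readings there were coarse. It looks level in both views.

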